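# Set a brass spacing slug in the stamping holder with sprung tongs

### The job

Take the sprung tongs from their stand and, with them (fingers must not touch the brass), pick up the small flat brass slug from the tray, lower it into the channel of the stamping holder and slide it gently home until it bears against the steel stop, without shifting the stop, which is only held by friction. Leave the slug standing flat on the channel floor against the stop, put the tongs back upright in their stand, let go, and leave everything else where it is.

Things in the scene. Friction and masses are not known exactly. Their poses are not given: they have to be found in the camera images.
- tongs_grip (a point): Sprung tongs (85 g), upright, bow on top, jaws down. Point: on their centre line, level with the middle of the two ribbed grip faces. z up to the bow, y across the legs = squeezing direction. Bow's top 46 mm above, jaw tips 45 mm below. Grip faces 20 mm wide (x), 27 mm high, 42 mm apart outside when free, 32 mm when shut on a 10 mm thing. Squeezed to 38 mm they can be carried, jaws 22 mm open.
- tongs_jaws (a point): Point of the tongs midway between the jaws, 8 mm above their tips, 37 mm below tongs_grip, same axes. Jaws 14 mm wide (x), 15 mm high, 4 mm thick, 30 mm apart inside when free; the gap changes 2 mm per 1 mm at the grip faces. The legs spring open: about 3.5 N on each grip face starts closing them, about 10 N shuts them on 10 mm; what is squeezed beyond that reaches the jaws at half strength.
- rest (a point): Where tongs_grip is when the tongs stand in their fixed stand, 51 mm above the table; z up, x and y as the tongs' at the start (either way round). Base 100 x 85 x 6 mm, jaw tips rest on it. Aluminium cheeks at the tongs' -x and +x sides, 20 mm apart, 24 mm wide (y), flared on top, up to 66 mm above the table. Low walls 49 mm apart across y, up to 18 mm. The y sides are open for the fingers.
- slug_mid (a point): The small flat brass slug, a block 24 (x) x 10 (y) x 30 (z) mm, 40 to 80 g, standing upright on the floor of the tray. This point is at its centre, 15 mm above its base; x along its length, y across its 10 mm thickness, z up. It is free at both sides for the jaws.
- tray: Fixed wooden tray 100 x 200 mm with a rim 10 mm high, its floor 4 mm above the table; origin under its middle. The slug and two other brass pieces stand in it, 62 mm apart in a row along its y, in any order.
- slug_long: The longer, thicker brass slug, 44 x 16 x 30 mm, standing in the tray; origin at the middle of its base. Leave alone.
- slug_round: The round brass slug, 18 mm diameter, 30 mm high, standing in the tray; origin at the middle of its base. Leave alone.
- holder: Stamping holder, fixed: grey bed 150 (x) x 70 (y) mm, 22 mm high, a steel channel along x on the middle of its top; origin at the middle of its underside, z up. Channel floor 22 mm above the origin; walls 11.8 mm apart for the first 5 mm, then flared to about 20 mm apart at 31 mm above the origin. The -x end is open. A bridge with thumb screw, up to 61 mm high, spans it at x = 65 to 75 mm.
- channel (a point): Point on the channel's floor, on its centre line, at x = -40 mm of the holder, same axes: clear of the stop, a good place to lower the slug (its length along x). The dark steel stop, 30 mm high, 12 mm thick, stands farther along +x, flat face to -x. Its place varies and is not reported: face at x = 0 to 50 mm of the holder. Held by friction, it slides at a push of about 6 N: feel it at less.
- tape: Loose roll of brown tape, 90 mm across, 45 mm high, origin at the middle of its underside. Bystander.
- glue: Loose jar, 64 mm across, 100 mm high, origin at the middle of its underside. Bystander.
- brush: Loose brush lying on the table, origin at its middle. Bystander.
- block: Loose wooden block 60 x 40 x 25 mm, origin at the middle of its underside. Bystander.
- pot: Loose white cup, 70 mm across, 90 mm high, origin at the middle of its underside. Bystander.
Mind the look-alikes: they are no part of the job. Of the things shaped like the part that bears tongs_grip, the bare steel one is meant.

How it is judged:
On the way, in this order (a step that is already met when the one before it is completed fails the run):
1. the slug is lifted clear of the tray in the jaws of the tongs (height (world z) of slug_mid above 0.045 m and contact force between slug and tongs above 0.5 N), for 0.2 s.
2. the slug is down on the channel floor against the stop (horizontal distance between slug_mid and stop_c0 below 0.0195 m and z of slug_mid in the frame of holder below 0.0395 m and angle between the x axis of slug_mid and the x axis of holder, either way round below 0.12 rad), for 0.2 s.
At the end, for the whole second after the job is handed in: The slug stands in the channel, flat on its floor (within 1.5 mm, tilt under 0.06 rad, in line with the channel within 0.12 rad), its end within 1.5 mm of the stop's face; the tongs stand upright (within 0.15 rad) in their stand, within 10 mm of their place; all released and at rest (horizontal distance between slug_mid and stop_c0 below 0.0195 m and z of slug_mid in the frame of holder between 0.035 and 0.0385 m and angle between the x axis of slug_mid and the x axis of holder, either way round below 0.12 rad and angle between slug_mid's own z axis and vertical below 0.06 rad and linear speed of slug below 0.01 m/s and distance between tongs_grip and rest below 0.01 m and angle between tongs_grip's own z axis and vertical below 0.15 rad and linear speed of tongs below 0.02 m/s); the robot touches nothing.
It fails at once if the gripper's fingers touch the slug (contact force between the fingers and slug above 0.5 N).
It fails at once if the stop is shifted by more than 2 mm (distance of stop_c0 from where it was at the start of the episode above 0.002 m).
It fails at once if the slug is pressed on the holder or its stop with more than 30 N (contact force between slug and holder above 30 N).
It fails at once if a bystander is moved by more than 15 mm (distance of any of slug_long, slug_round, tape, glue, brush, block, pot from where it was at the start of the episode above 0.015 m).
It also fails if it takes over 58 s, if anything falls off the work surface, if the arm or the gripper's body presses on something with over 40 N, if the wrist force passes 120 N, or if a joint passes its speed limit or range.

### The arm

A 6-joint arm with a two-finger parallel gripper is mounted at the origin on the work surface. World frame = base frame: x ahead of the robot, y to its left, z up, the work surface at z = 0. Lengths are in m, angles in rad, forces in N, time in s.
With the tool pointing down it reaches from about 0.225 to 0.875 m from the base axis. Payload 3.4 kg.
Tool frame: the origin (TCP) lies midway between the tips of the shut fingers; the grasp point (between the pads) lies behind it (arm.pinch_z is the y of the grasp point in the tool frame, in m); y points along the fingers, x is the direction in which the jaws open and shut, and the axes are right-handed (so a half turn about y gives the same grasp; the last joint's range is limited). The gripper opens to 85 mm and grips with 20 to 120 N. Pads are 22 mm wide; open, the fingers measure 114 mm over their backs; the gripper's body (76 mm by 85 mm) begins 54 mm behind the grasp point. The pads swing forward as they close: fully open they stand 13 mm farther back than shut.
Start: joints at [-1.386, 0.276, 1.505, -0, 1.361, -0.121], TCP at [0.173, -0.548, 0.193] pointing down, gripper open.
Joint ranges: [-2.89, 2.89], [-0.75, 2.08], [0.22, 2.7], [-1.18, 4.32], [0.11, 2.71], [-2.7, 2.7]. Speed limits (rad/s): [2.57, 2.57, 3.14, 3.14, 3.14, 3.14].

### API

Orientations are given as a 3x3 rotation matrix whose columns are the frame's x, y, z axes.
In Python, from cell import arm gives the robot as it stands.
- The arm moves only by the tool play_rows, never from a script. Its argument "rows" is a list of rows, each a list of 7 numbers: the shift along the tool's x, y, z in m, then the turn, a rotation vector about the tool's x, y, z in degrees, then the opening, from 0 (shut) to 1 (fully open). A call has 1 to 12 rows; each row shifts and turns the commanded pose from where the row before left it, along the tool's axes as they then stand; what a row does not reach is not made up. A row lasts 1/10 s, in which the tool goes at most 50 mm and 8.59 degrees, less where a joint would pass 70% of its speed; a pose out of reach is approached as far as the arm can. A call is refused whole if a number of a shift passes 0.05 or a number of a turn 8.59, either way. A call with a gripper value outside its range is refused whole. The fingers move at their own pace and stop on an object; "grip_force" is the grip in N (left out, the last holds). Time passes only in rows, so rows that do not move let the fingers close. It gives the time, the measured TCP pose, the force and the opening at its end, in the units of the state.
- arm.get_obs(): the state, without advancing time (a new reading comes with each control period).
- arm.grab_frame(name): name is "scene" or "top"; returns a dict with "color" (384x512x3 uint8, red, green, blue), "range_z" (384x512 float32, m along the optical axis (not along the pixel's ray), 0 where there is no reading), "vfov" (degrees; the focal length in pixels is half the picture's height over the tangent of half this angle, whatever the lens; pixels are square), "cx", "cy" (the principal point, pixels), "dist_coeffs" ([k1, k2, p1, p2, k3] as OpenCV has them; the pictures are not rectified), "rvec" (rotation vector, rad) and "tvec" (3), from world to camera coordinates, as OpenCV has them. Camera axes: x right, y down, z forward; pixel columns grow to the right and rows downward; lengths in m; the calibration is good to about 2 mm. A picture is of the moment at which its call begins.
- arm.job_done(): hands the job in, once; it reports no verdict.
Trained networks look in the newest picture that a camera, given by its name, has taken for a name from the list of things; names that differ only in an ending like _2 or _b are one class to them, and where a whole thing is asked for, a point or a joint stands for the part that bears it (a point fixed in the world has none). Each returns a list of dicts, best first, with "confidence" (0 to 1); they miss things now and then, are a little off and sometimes report something else, mostly with a low value. They report only what shows in the picture. A call takes as long as a camera call. They do not tell look-alikes from the thing itself.
- arm.recognise(label, camera): "location" ([x, y, z] in m, in world coordinates, good to about 4 mm: the middle of the surface that is visible of it).
The state is a dict: "time": time; "joints": joint angles; "joint_velocities": joint speeds; "tau": joint torques, N m; "position": TCP position; "ee_rot": TCP orientation; "contact_force": force on the tool from outside, world axes, zero at the start; "wrist_torque": the same for the moment, N m; "finger_gap": finger opening in m.
Only numpy, scipy, OpenCV 4.12 (cv2) and the standard library are available. Lean on these libraries where they do the work, as an engineer would, in place of code of your own. Each camera call takes 0.05 s, during which the arm holds its last target.

## Working session

There is one attempt and no reset: what is moved stays moved. The work goes in short steps, Python scripts to look and compute and a tool call to move; the robot and the scene stay as the last step left them, time stands still between calls to the robot, and variables do not carry over. Pictures are saved under pics/ and viewed, and the job is handed in when it is done.

Besides the shell and the picture viewer there is one more tool, called as name(argument=value, ...), one argument or row to a line, values as JSON. play_rows: Moves the arm, as the interface text tells. Its arguments: {"type":"object","properties":{"rows":{"type":"array"},"grip_force":{"type":"number"}},"required":["rows"]}

```bash
mkdir -p pics; ls; cat > h.py <<'E'
from cell import arm
import numpy as np, cv2
def cam(name):
    f=arm.grab_frame(name)
    R=cv2.Rodrigues(np.array(f["rvec"],float))[0]; t=np.array(f["tvec"],float).ravel()
    fl=192/np.tan(np.radians(f["vfov"])/2)
    K=np.array([[fl,0,f["cx"]],[0,fl,f["cy"]],[0,0,1]])
    return f,R,t,K
def cloud(f,R,t,K):
    h,w=f["range_z"].shape
    u,v=np.meshgrid(np.arange(w),np.arange(h))
    p=cv2.undistortPoints(np.stack([u,v],-1).reshape(-1,1,2).astype(np.float64),K,np.array(f["dist_coeffs"],float)).reshape(h,w,2)
    z=f["range_z"].astype(float)
    P=np.dstack([p[...,0]*z,p[...,1]*z,z])
    W=(P-t)@R
    W[z<=0]=np.nan
    return W
def proj(p,f,R,t,K):
    return cv2.projectPoints(np.array(p,float).reshape(-1,1,3),np.array(f["rvec"],float),t,K,np.array(f["dist_coeffs"],float))[0].reshape(-1,2)
E
python3 - <<'E'
from h import *
for n in("scene","top"):
    c=cam(n); f=c[0]
    cv2.imwrite(f"pics/{n}0.png",cv2.resize(f["color"][...,::-1],(800,600),interpolation=cv2.INTER_CUBIC))
    W=cloud(*c); np.savez(f"{n}0.npz",W=W,c=f["color"])
    print(n,f["vfov"],f["cx"],f["cy"],f["dist_coeffs"],-c[1].T@c[2])
    for l in["tongs_grip","tongs_jaws","rest","slug_mid","tray","slug_long","slug_round","holder","channel","tape","glue","brush","block","pot"]:
        try:
            for r in arm.recognise(l,n)[:3]: print(l,np.round(r["location"],3),round(r["confidence"],2), proj(r["location"],*c).round())
        except Exception as e: print(l,e)
s=arm.get_obs();print(s,arm.pinch_z)
E
```

```text
pics
scene 52.00299744712879 253.67833434862777 190.31836614956265 [-0.11564016  0.          0.          0.          0.        ] [ 0.99901412 -0.68908742  0.89333987]
tongs_grip [ 0.396 -0.345  0.055] 0.76 [[137. 240.]]
tongs_grip [ 0.475 -0.251  0.068] 0.62 [[182. 227.]]
tongs_grip [ 0.592 -0.242  0.056] 0.51 [[219. 247.]]
tongs_jaws [ 0.596 -0.239  0.053] 0.73 [[221. 248.]]
tongs_jaws [ 0.397 -0.343  0.057] 0.67 [[138. 240.]]
tongs_jaws [ 0.473 -0.253  0.064] 0.46 [[181. 228.]]
rest [ 0.484 -0.252  0.008] 0.6 [[187. 242.]]
slug_mid [ 0.616 -0.04   0.027] 0.5 [[268. 210.]]
slug_mid [0.53  0.192 0.018] 0.31 [[283. 157.]]
tray [0.614 0.017 0.   ] 0.95 [[277. 203.]]
holder [0.529 0.188 0.021] 0.59 [[282. 157.]]
channel [0.537 0.192 0.021] 0.55 [[285. 157.]]
tape [ 0.442 -0.02   0.035] 0.72 [[224. 180.]]
glue [0.727 0.336 0.069] 0.67 [[357. 143.]]
brush [0.447 0.39  0.019] 0.63 [[291. 119.]]
block [ 0.713 -0.287  0.025] 0.79 [[248. 289.]]
pot [ 0.509 -0.44   0.061] 0.65 [[142. 286.]]
top 42.114090100102146 255.01904803428113 189.06823243617225 [-0.05838931  0.          0.          0.   
[... 1023 characters left out ...]
   1.36070952e+00, -1.20983588e-01]), 'joint_velocities': array([-0.00113815, -0.00036755, -0.00093841, -0.00076095,  0.00045902,
        0.00218424]), 'tau': array([-2.19907219e-03, -4.16661000e+01, -2.46097505e+01, -4.33880377e-04,
        3.17142567e-04, -1.24590420e-05]), 'position': array([ 0.1731038 , -0.54834297,  0.19300886]), 'ee_rot': array([[ 3.01032645e-01,  1.32390943e-05,  9.53613835e-01],
       [-9.53613834e-01, -3.88916062e-05,  3.01032645e-01],
       [ 4.10729733e-05, -9.99999999e-01,  9.17340417e-07]]), 'contact_force': array([-0.39741199, -0.08436141,  0.41898661]), 'wrist_torque': array([-0.03359785,  0.0050174 , -0.00113075]), 'finger_gap': 0.08555154865863215} -0.0187
```

View pics/scene0.png

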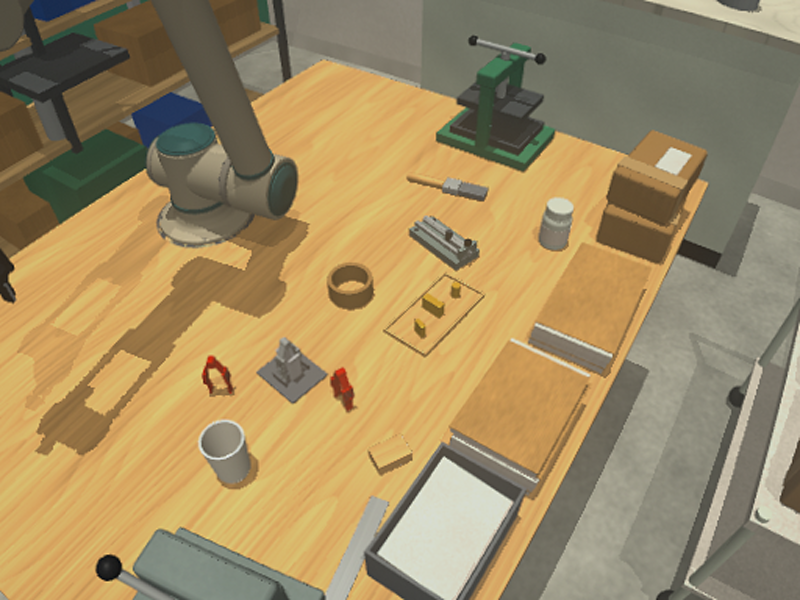

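View pics/top0.png

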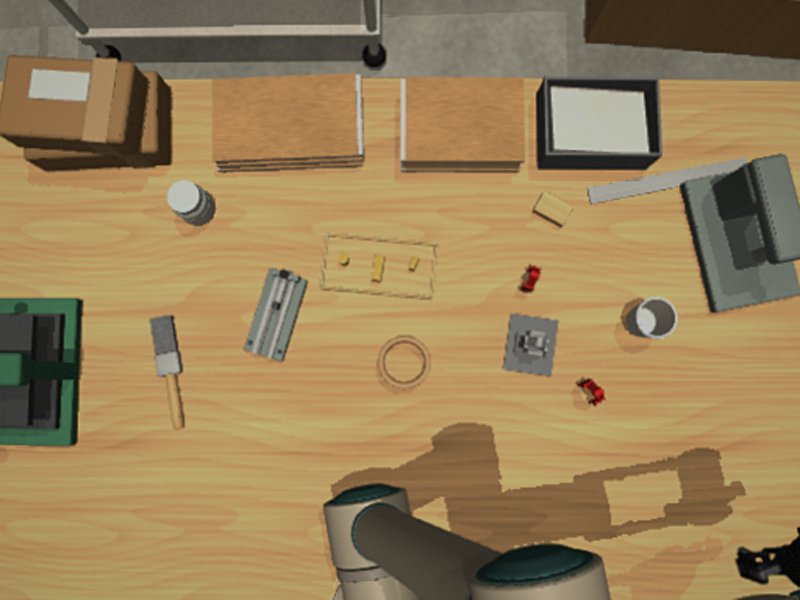

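```bash
python3 - <<'E'
import numpy as np,cv2
a=np.load("scene0.npz")["c"][...,::-1]; b=np.load("top0.npz")["c"][...,::-1]
cv2.imwrite("pics/s_t.png",cv2.resize(a[190:300,100:270],None,fx=4.7,fy=4.7,interpolation=cv2.INTER_CUBIC))
cv2.imwrite("pics/s_h.png",cv2.resize(a[120:240,210:370],None,fx=5,fy=5,interpolation=cv2.INTER_CUBIC))
cv2.imwrite("pics/t_t.png",cv2.resize(b[150:270,300:440],None,fx=5,fy=5,interpolation=cv2.INTER_CUBIC))
cv2.imwrite("pics/t_h.png",cv2.resize(b[130:240,140:290],None,fx=5.3,fy=5.3,interpolation=cv2.INTER_CUBIC))
E
```

```text
(no output)
```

View pics/s_t.png

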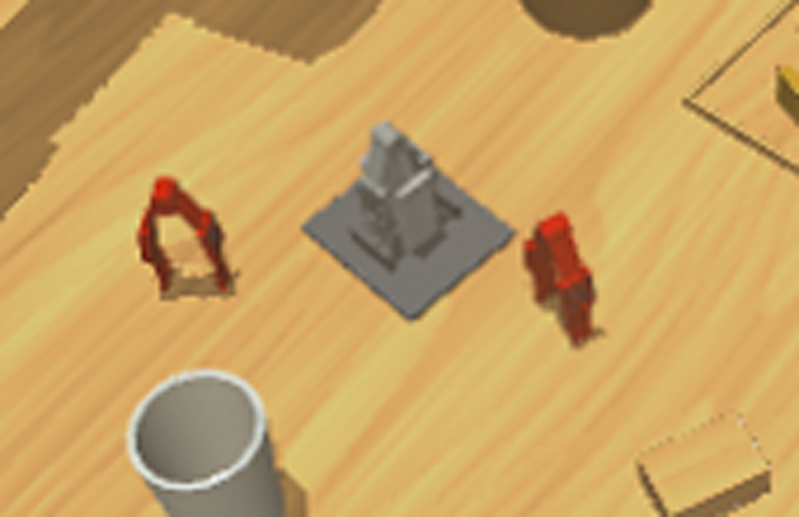

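View pics/s_h.png

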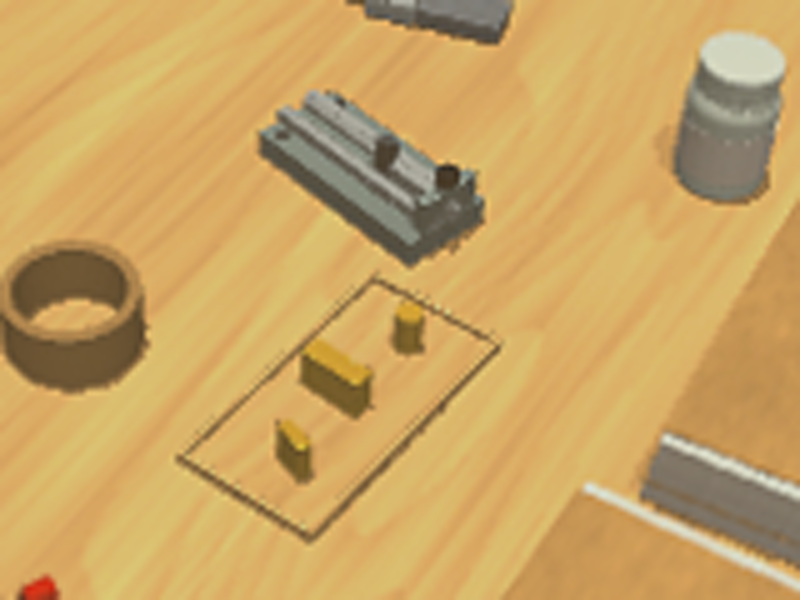

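View pics/t_t.png

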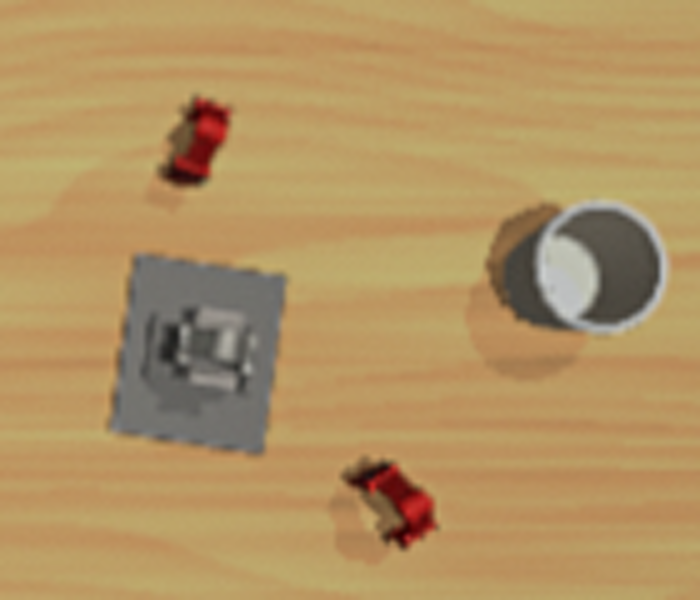

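View pics/t_h.png

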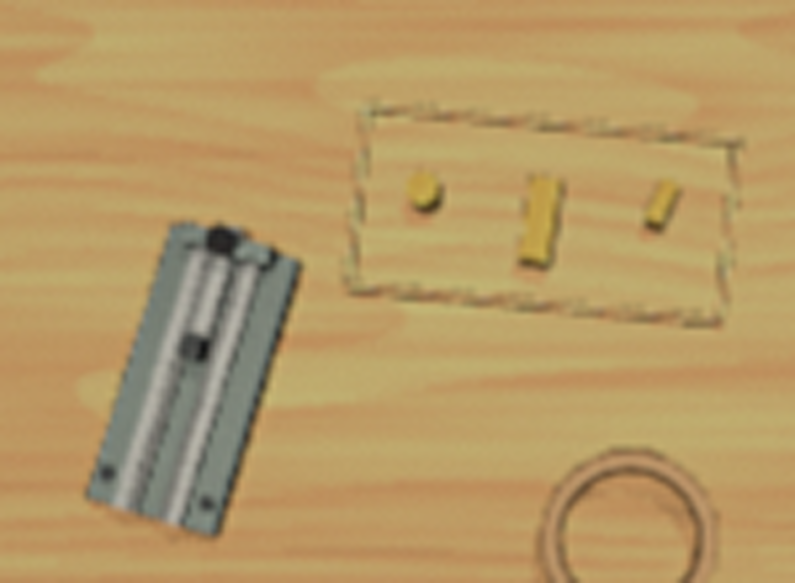

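The stand with the steel tongs shows at (530,345) in the top view (red look-alikes either side). The small slug is the tray's right-hand piece at (413,263). The holder is at (277,312), with its bridge end up and the dark stop near mid-length. Next I'll measure these from depth.

```bash
cat > m.py <<'E'
import numpy as np,cv2
for n in("scene","top"):
    d=np.load(n+"0.npz");W=d["W"];C=d["c"].astype(int)
    def sel(x0,x1,y0,y1,z0,z1):
        return (W[...,0]>x0)&(W[...,0]<x1)&(W[...,1]>y0)&(W[...,1]<y1)&(W[...,2]>z0)&(W[...,2]<z1)
    def rect(m,name):
        P=W[m]
        (c,s,a)=cv2.minAreaRect((P[:,:2]*1000).astype(np.float32)); print(n,name,len(P),"c",np.round(c,1),"s",np.round(s,1),"a",round(a,1),"mean",np.round(P.mean(0)*1000,1))
    t=sel(.35,.42,.05,.3,-.02,.02); print(n,"table z",np.median(W[t][:,2]),W[t][:,2].std())
    st=sel(.39,.54,-.31,-.17,-.01,.015)&(C.max(-1)-C.min(-1)<25)&(np.abs(C).max(-1)<150)
    rect(st,"standbase"); 
    rect(sel(.39,.54,-.31,-.17,.045,.12),"tongs+cheeks>45"); rect(sel(.39,.54,-.31,-.17,.08,.12),"bow")
    h=sel(.42,.62,.12,.27,.012,.028); rect(h,"holder"); print(np.median(W[h][:,2]))
    rect(sel(.42,.62,.12,.27,.042,.056),"stop/bridge")
    rect(sel(.42,.58,.12,.27,.042,.056),"stop")
    rect(sel(.55,.68,-.065,-.02,.025,.05),"slug top"); rect(sel(.55,.68,-.02,.06,.025,.05),"long top");rect(sel(.55,.68,.06,.11,.025,.05),"round top")
    P=W[sel(.55,.68,-.065,-.02,.0,.05)];
    P=W[sel(.39,.54,-.31,-.17,.045,.12)];  print(np.round(P[np.argsort(-P[:,2])]*1000)[:80:3].astype(int).tolist())
E
python3 m.py
```

```text
scene table z 0.0007360675290813794 0.001884475061709788
scene standbase 592 c [ 470.  -241.4] s [ 83.5 104.8] a 81.5 mean [ 482.2 -249.5    6.3]
scene tongs+cheeks>45 179 c [ 472.9 -242.9] s [42.3 32.9] a 77.6 mean [ 474.9 -246.2   67.7]
scene bow 49 c [ 472.  -244.7] s [18.3 17.9] a 14.0 mean [ 473.5 -244.6   89.4]
scene holder 423 c [536.5 191.7] s [ 96.4 190.5] a 73.9 mean [521.5 194.8  21.7]
0.022257165133000703
scene stop/bridge 57 c [571.3 201.3] s [47.2 68.5] a 53.3 mean [574.1 190.5  49.2]
scene stop 19 c [557.7 190.9] s [11.2 59. ] a 56.3 mean [540.5 201.1  49.5]
scene slug top 35 c [614.2 -35.7] s [10.1 25.5] a 61.2 mean [614.3 -36.8  32.3]
scene long top 83 c [603.   27.9] s [17.2 46.9] a 80.9 mean [604.9  26.2  32.7]
scene round top 30 c [621.3  87.7] s [16.4 14.2] a 22.6 mean [622.   86.9  32. ]
[[479, -244, 99], [476, -245, 97], [468, -244, 95], [465, -237, 95], [469, -246, 94], [477, -240, 93], [479, -242, 92], [475, -249, 92], [462, -243, 90], [476, -244, 88], [476, -247, 87], [473, -248, 86], [479, -239, 85], [478, -250, 83], [471, -251, 83], [479, -236, 82], [471, 
[... 740 characters left out ...]
49.9]
top slug top 36 c [611.7 -38.7] s [ 9.8 23.9] a 64.9 mean [611.8 -38.9  34.2]
top long top 96 c [601.8  24.2] s [15.9 42.3] a 81.5 mean [601.7  24.3  33.8]
top round top 33 c [618.2  84.4] s [14.2 16.1] a 7.2 mean [618.1  85.1  34.6]
[[477, -241, 103], [472, -244, 99], [478, -245, 98], [475, -240, 97], [473, -250, 96], [465, -247, 95], [467, -237, 94], [473, -248, 94], [465, -243, 94], [465, -238, 91], [465, -233, 90], [462, -238, 90], [470, -251, 88], [465, -252, 86], [468, -252, 83], [473, -255, 81], [473, -232, 79], [468, -255, 79], [468, -232, 77], [466, -256, 75], [471, -262, 74], [476, -230, 73], [476, -262, 71], [453, -249, 69], [487, -239, 69], [469, -260, 68], [485, -239, 67]]
```

```bash
cat >> h.py <<'E'
def ortho(f,R,t,K,z,x0,x1,y0,y1,s=0.0005):
    # image: row down = -x, col right = -y (like top view)
    xs=np.arange(x1,x0,-s); ys=np.arange(y1,y0,-s)
    Y,X=np.meshgrid(ys,xs)
    p=proj(np.stack([X,Y,np.full_like(X,z)],-1).reshape(-1,3),f,R,t,K).reshape(X.shape+(2,)).astype(np.float32)
    return cv2.remap(f["color"],p[...,0],p[...,1],cv2.INTER_CUBIC)
E
cat > m2.py <<'E'
from h import *
S=.0005
for n in("scene","top"):
    c=cam(n)
    def show(nm,z,x0,x1,y0,y1,mask):
        im=ortho(*c,z,x0,x1,y0,y1,S); cv2.imwrite(f"pics/o_{n}_{nm}.png",im[...,::-1])
        m=mask(im.astype(int)).astype(np.uint8)
        m=cv2.morphologyEx(m,cv2.MORPH_OPEN,np.ones((5,5)))
        nl,lab,st,_=cv2.connectedComponentsWithStats(m)
        for k in [j for j in range(1,nl) if st[j,4]>250]:
            cs=cv2.findContours((lab==k).astype(np.uint8),cv2.RETR_EXTERNAL,cv2.CHAIN_APPROX_NONE)[0]
            pts=cs[0].reshape(-1,2); 
            w=np.stack([x1-pts[:,1]*S,y1-pts[:,0]*S],-1)*1000
            (cc,s,a)=cv2.minAreaRect(w.astype(np.float32))
            print(n,nm,st[k,4],"c",np.round(cc,1),"s",np.round(s,1),"a",round(a,1))
    gray=lambda i:(i.max(-1)-i.min(-1)<35)
    brass=lambda i:(i[...,0]-i[...,2]>105)
    show("base",.006,.39,.55,-.33,-.15,gray)
    show("bow",.097,.39,.55,-.33,-.15,gray)
    show("hold",.022,.42,.65,.1,.29,lambda i:(i[...,0]-i[...,2]<25))
    show("stop",.052,.42,.65,.1,.29,lambda i:(i.max(-1)<80))
    show("slugs",.034,.55,.68,-.1,.12,brass)
    show("trayrim",.010,.52,.72,-.14,.16,brass)
E
python3 m2.py
```

```text
scene base 36214 c [ 460.7 -238.2] s [ 88.5 127.2] a 80.7
scene bow 22872 c [ 507.9 -282.9] s [79.9 96.9] a 81.5
scene hold 50248 c [524.2 207.4] s [ 94.9 170.7] a 74.6
scene stop 1078 c [587.7 195.1] s [14.2 21.9] a 28.8
scene stop 967 c [542.3 189.4] s [12.4 27.6] a 11.3
scene slugs 29163 c [615.2  10.2] s [219.5 129.5] a 90.0
scene slugs 4224 c [672.8 -37. ] s [125.   14.5] a 90.0
scene slugs 54852 c [624.4   4.9] s [186.1  89.5] a 84.8
scene trayrim 152072 c [620.2  10. ] s [199.5 300. ] a -0.0
scene trayrim 57959 c [613.9  24.4] s [191.1  92.1] a 84.8
top base 33100 c [ 471.  -244.2] s [85.  99.3] a 81.7
top bow 28870 c [ 466.6 -229.6] s [79.3 92.7] a 81.6
top hold 41904 c [524.7 203.2] s [ 70.9 154.8] a 73.7
top stop 791 c [588.9 186.7] s [16.4 13.6] a 71.6
top stop 599 c [533.9 198.7] s [14.4 12.4] a 80.5
top slugs 665 c [620.2  86.8] s [13.5 13.5] a 90.0
top slugs 2020 c [604.2  26.1] s [13.6 41.4] a 81.1
top slugs 544 c [613.6 -37.2] s [ 7.4 21.2] a 63.4
top trayrim 686 c [624.   88.8] s [13.5 14. ] a 90.0
top trayrim 2088 c [607.7  26.9] s [13.7 41.7] a 80.8
top trayrim 557 c [617.2 -37.7] s [ 7.6 21.5] a 65.6
```

```bash
python3 - <<'E'
import cv2,numpy as np
for nm in("hold","slugs","bow"):
    a=[cv2.imread(f"pics/o_{n}_{nm}.png") for n in("scene","top")]
    im=np.hstack(a); k=min(800/im.shape[1],600/im.shape[0]); print(nm,a[0].shape,k)
    cv2.imwrite(f"pics/c_{nm}.png",cv2.resize(im,None,fx=k,fy=k))
E
```

```text
hold (461, 380, 3) 1.0526315789473684
slugs (260, 440, 3) 0.9090909090909091
bow (321, 361, 3) 1.10803324099723
```

View pics/c_hold.png

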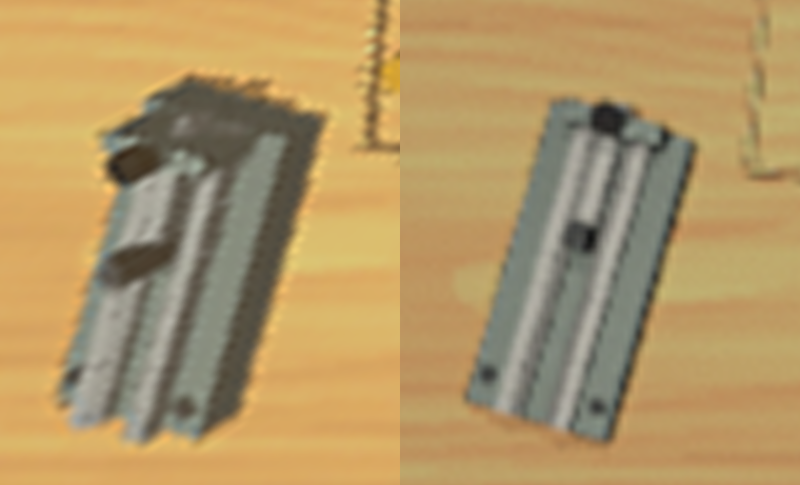

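View pics/c_slugs.png

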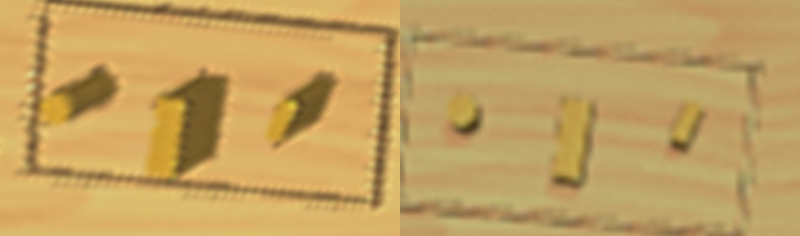

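View pics/c_bow.png

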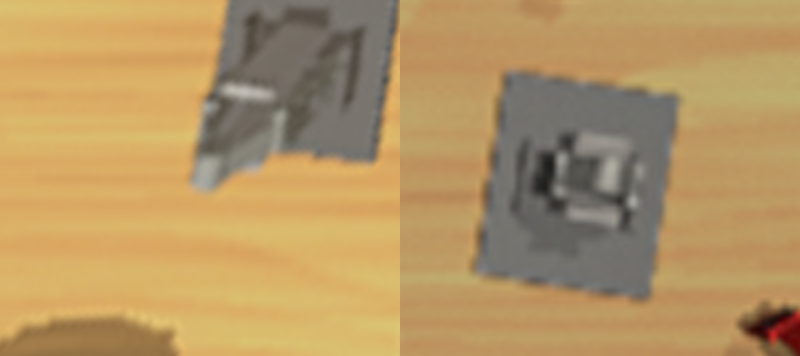

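play_rows(
  rows=[
    [0, 0, 0, 0, 6.5, 0, 1],
    [0, 0, 0, 0, 6.5, 0, 1],
    [0, 0, 0, 0, 6.5, 0, 1],
    [0, 0, 0, 0, 6.4, 0, 1],
  ],
)

```text
time: 2.0
position: [0.1731, -0.5484, 0.193]
ee_rot: [[-0.15, 0.0, 0.989], [-0.989, -0.0, -0.15], [0.0, -1.0, 0.0]]
contact_force: [0.6, -0.8, 0.6]
finger_gap: 0.0849
```

```bash
cat >> h.py <<'E'
def st():
    s=arm.get_obs(); R=np.array(s["ee_rot"]); p=np.array(s["position"])
    ang=np.degrees(np.arctan2(R[1,0],R[0,0]))
    print("t",round(s["time"],2),"p",np.round(p*1000,1),"angx",round(ang,2),"ydown",np.round(R[:,1],3),"F",np.round(s["contact_force"],2),"T",np.round(s["wrist_torque"],3),"gap",round(s["finger_gap"]*1000,2))
    return s,R,p
def go(target,angx=None):
    s,R,p=st()
    if angx is not None:
        a=np.radians(angx); 
        ang=np.degrees(np.arctan2(R[1,0],R[0,0])); print("turn y",round((ang-angx+180)%360-180,2))
        ex=np.array([np.cos(a),np.sin(a),0]); ey=np.array([0,0,-1.]); R=np.stack([ex,ey,np.cross(ex,ey)],1)
    print("shift tool mm",np.round(R.T@(np.array(target)-p)*1000,1))
E
python3 -c "
from h import *
go([.4706,-.243,.193],-98.4)"
```

```text
t 2.0 p [ 173.1 -548.4  193. ] angx -98.65 ydown [ 0. -0. -1.] F [ 0.61 -0.78  0.57] T [ 0.032  0.007 -0.023] gap 84.91
turn y -0.25
shift tool mm [-345.6    0.   249.7]
```

play_rows(
  rows=[
    [-0.0346, 0, 0.025, 0, 0, 0, 1],
    [-0.0346, 0, 0.025, 0, 0, 0, 1],
    [-0.0346, 0, 0.025, 0, 0, 0, 1],
    [-0.0346, 0, 0.025, 0, 0, 0, 1],
    [-0.0346, 0, 0.025, 0, 0, 0, 1],
    [-0.0346, 0, 0.025, 0, 0, 0, 1],
    [-0.0346, 0, 0.025, 0, 0, 0, 1],
    [-0.0346, 0, 0.025, 0, 0, 0, 1],
    [-0.0346, 0, 0.025, 0, 0, 0, 1],
    [-0.0346, 0, 0.025, 0, 0, 0, 1],
    [0, 0, 0, 0, 0, 0, 1],
  ],
)

```text
time: 3.1
position: [0.4741, -0.2387, 0.1931]
ee_rot: [[-0.14, 0.002, 0.99], [-0.99, 0.002, -0.14], [-0.002, -1.0, 0.002]]
contact_force: [0.4, -0.5, 0.6]
finger_gap: 0.0855
```

```bash
cat > snap.py <<'E'
import sys
from h import *
tag=sys.argv[1]
for n in sys.argv[2:]:
    c=cam(n); f=c[0]; st_=None
    np.savez(f"{tag}_{n}.npz",W=cloud(*c),c=f["color"])
    _,R,p=st()
    for q,col in((p,(0,255,0)),(p-R[:,1]*0.0187,(255,0,255))):
        u=proj(q,*c)[0]; print(n,u)
        cv2.circle(f["color"],tuple(int(round(v)) for v in u),0,col[::-1],-1)
    u=proj(p,*c)[0]; x,y=int(u[0]),int(u[1]); x0,y0=max(0,x-64),max(0,y-48)
    cv2.imwrite(f"pics/{tag}_{n}.png",cv2.resize(f["color"][y0:y0+96,x0:x0+128,::-1],None,fx=6,fy=6,interpolation=cv2.INTER_CUBIC))
E
python3 snap.py a scene top; python3 -c "
from h import *
go([.4706,-.243,.032],-98.4)"
```

```text
t 3.15 p [ 472.2 -240.6  193. ] angx -98.12 ydown [ 0.  0. -1.] F [-0.3  -0.5   0.69] T [-0.084 -0.036  0.064] gap 85.52
scene [176.79653187 192.39083948]
scene [175.68898856 187.09756265]
t 3.2 p [ 471.2 -241.9  192.9] angx -98.23 ydown [-0.001 -0.001 -1.   ] F [ 0.17 -0.56  0.35] T [-0.044  0.066  0.018] gap 85.77
top [350.69359063 216.44737819]
top [352.13329038 216.00303585]
t 3.2 p [ 471.2 -241.9  192.9] angx -98.23 ydown [-0.001 -0.001 -1.   ] F [ 0.17 -0.56  0.35] T [-0.044  0.066  0.018] gap 85.77
turn y 0.17
shift tool mm [  1.2 160.9  -0.4]
```

View pics/a_scene.png

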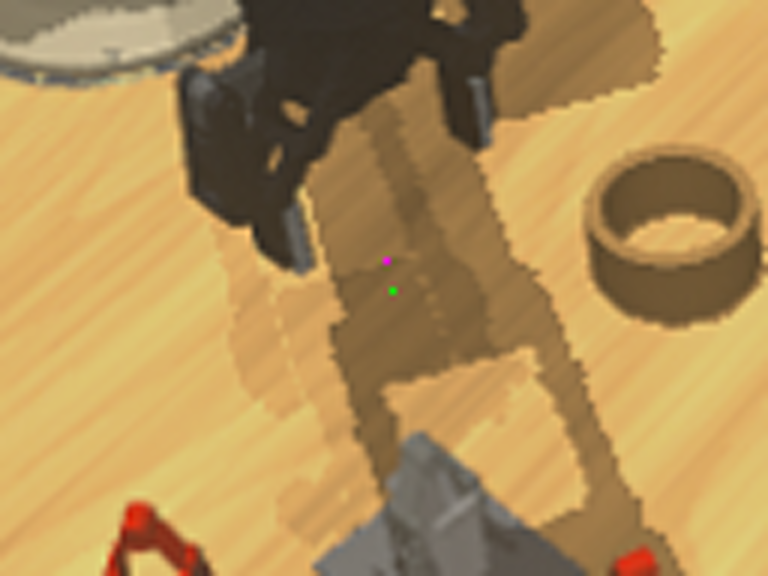

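View pics/a_top.png

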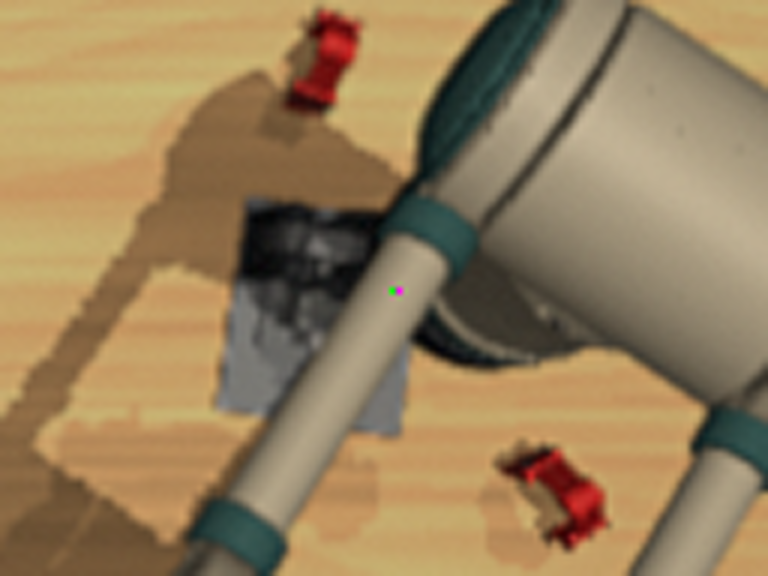

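```bash
python3 - <<'E'
from h import *
c=cam("scene"); s,R,p=st(); f=c[0]
im=f["color"].copy(); im=cv2.resize(im[130:260,110:260],None,fx=5,fy=5,interpolation=cv2.INTER_CUBIC)
for sx in(-1,1):
  for sz in (-1,1):
    for b in(0.0,-.013):
      for off,col in((.0428,(0,255,0)),(.057,(255,0,0))):
        u=proj(p+R@np.array([sx*off,b,sz*.011]),*c)[0]
        cv2.circle(im,(int((u[0]-110+.5)*5),int((u[1]-130+.5)*5)),2,col,-1)
cv2.imwrite("pics/tips.png",im[...,::-1])
W=cloud(*c)
m=(W[...,2]>.15)&(W[...,2]<.25)&(np.abs(W[...,0]-p[0])<.08)&(np.abs(W[...,1]-p[1])<.09)
P=W[m]; L=(P-p)@R; print(len(P))
for sgn in(-1,1):
    q=L[sgn*L[:,0]>0.03]; q=q[q[:,1]>-.05]; print(sgn,len(q),"min",q.min(0).round(4),"max",q.max(0).round(4),np.percentile(q,[5,50,95],axis=0).round(4).tolist())
E
```

```text
t 3.25 p [ 470.6 -242.6  192.9] angx -98.33 ydown [-0.001 -0.001 -1.   ] F [-0.04  1.15 -0.85] T [-0.006 -0.023  0.041] gap 85.51
14Traceback (most recent call last):
  File "<stdin>", line 15, in <module>
    return umr_minimum(a, axis, None, out, keepdims, initial, where)
ValueError: zero-size array to reduction operation minimum which has no identity
```

View pics/tips.png

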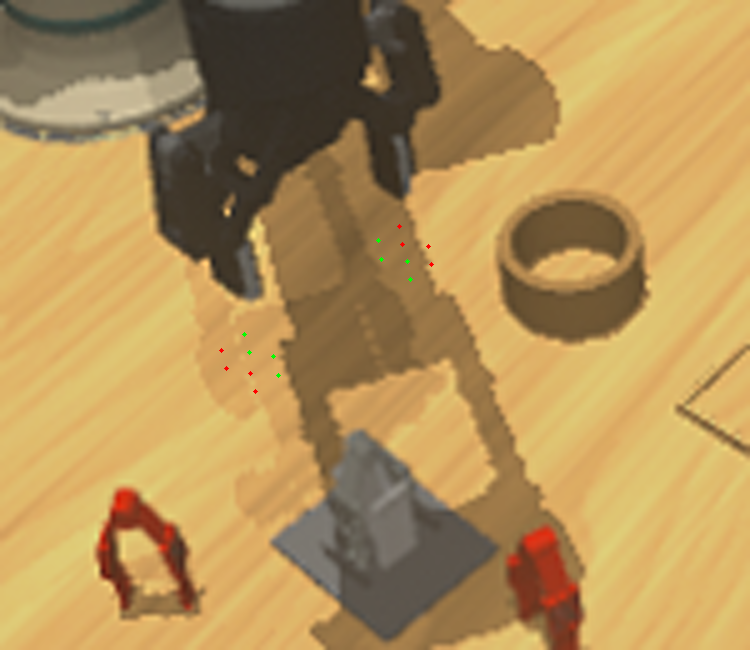

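```bash
python3 - <<'E'
from h import *
c=cam("scene"); s,R,p=st(); W=cloud(*c)
for (x,y) in((245,290),(235,260),(225,250),(400,180),(402,160),(190,240),(300,120)):
    u,v=110+x//5,130+y//5; print((x,y),W[v,u].round(3),c[0]["range_z"][v,u])
m=(W[...,2]>.15)&(W[...,2]<.35)&(np.abs(W[...,0]-p[0])<.15)&(np.abs(W[...,1]-p[1])<.12)
P=W[m]; print(len(P)); 
for z in np.arange(.15,.35,.02):
    q=P[(P[:,2]>=z)&(P[:,2]<z+.02)]
    if len(q): print(round(z,2),len(q),q.min(0).round(3),q.max(0).round(3),np.median(q,0).round(3))
print(s["joints"])
E
```

```text
t 3.3 p [ 470.2 -243.1  193. ] angx -98.4 ydown [-0.001 -0.001 -1.   ] F [ 0.09  0.68 -0.07] T [-0.016  0.017 -0.056] gap 85.2
(245, 290) [ 0.472 -0.289  0.25 ] 0.8968084
(235, 260) [ 0.471 -0.29   0.27 ] 0.8817623
(225, 250) [ 0.471 -0.294  0.28 ] 0.87295693
(400, 180) [ 0.487 -0.196  0.255] 0.9411756
(402, 160) [ 0.487 -0.194  0.266] 0.93437994
(190, 240) [ 0.473 -0.312  0.302] 0.8458049
(300, 120) [ 0.491 -0.253  0.336] 0.84893507
1316
0.23 13 [ 0.467 -0.291  0.244] [ 0.488 -0.194  0.25 ] [ 0.475 -0.201  0.247]
0.25 113 [ 0.456 -0.298  0.25 ] [ 0.49  -0.188  0.27 ] [ 0.476 -0.201  0.26 ]
0.27 95 [ 0.458 -0.309  0.27 ] [ 0.491 -0.173  0.29 ] [ 0.476 -0.201  0.278]
0.29 308 [ 0.447 -0.316  0.29 ] [ 0.494 -0.172  0.31 ] [ 0.475 -0.282  0.3  ]
0.31 336 [ 0.449 -0.315  0.31 ] [ 0.495 -0.173  0.33 ] [ 0.483 -0.267  0.319]
0.33 451 [ 0.448 -0.311  0.33 ] [ 0.496 -0.174  0.35 ] [ 0.478 -0.267  0.34 ]
[-6.07906835e-01  2.07324571e-01  1.59964702e+00 -8.41542178e-04
  1.33482551e+00  1.10970258e+00]
```

play_rows(
  rows=[
    [0, 0.022, 0, 0, 0, 0, 1],
    [0, 0.03, 0, 0, 0, 0, 1],
    [0, 0.03, 0, 0, 0, 0, 1],
    [0, 0.022, 0, 0, 0, 0, 1],
    [0, 0.006, 0, 0, 0, 0, 1],
    [0, 0, 0, 0, 0, 0, 1],
  ],
)

```text
time: 3.9
position: [0.4698, -0.2432, 0.0825]
ee_rot: [[-0.148, -0.002, 0.989], [-0.989, 0.001, -0.148], [-0.001, -1.0, -0.002]]
contact_force: [0.8, 0.5, -0.2]
finger_gap: 0.0857
```

```bash
cat > tip.py <<'E'
from h import *
c=cam("scene"); s,R,p=st(); W=cloud(*c)
im=cv2.resize(c[0]["color"][130:260,110:260],None,fx=5,fy=5,interpolation=cv2.INTER_CUBIC)
cv2.imwrite("pics/tips2.png",im[...,::-1])
C=c[0]["color"].astype(int)
L=(W-p)@R
m=(np.abs(L[...,0])>.036)&(np.abs(L[...,0])<.056)&(np.abs(L[...,2])<.02)&(L[...,1]<.05)&(L[...,1]>-.08)
q=L[m]; print(len(q)); 
for sg in(-1,1):
    k=q[sg*q[:,0]>0]; print(sg,len(k),"lowest tool-y",np.sort(k[:,1])[-6:].round(4),"x",np.percentile(k[:,0],[5,50,95]).round(4),"z",np.percentile(k[:,2],[5,50,95]).round(4))
E
python3 tip.py
```

```text
t 3.95 p [ 470.7 -243.6   83.5] angx -98.47 ydown [ 0.    -0.001 -1.   ] F [ 0.11 -0.18  1.36] T [-0.005  0.002  0.007] gap 85.34
114
-1 60 lowest tool-y [-0.0544 -0.0539 -0.052  -0.0517 -0.0516 -0.051 ] x [-0.0548 -0.0442 -0.043 ] z [-0.0105  0.0047  0.0112]
1 54 lowest tool-y [-0.0571 -0.0559 -0.0555 -0.0533 -0.0527 -0.0512] x [0.0421 0.0484 0.0548] z [-0.0027  0.0078  0.0125]
```

View pics/tips2.png

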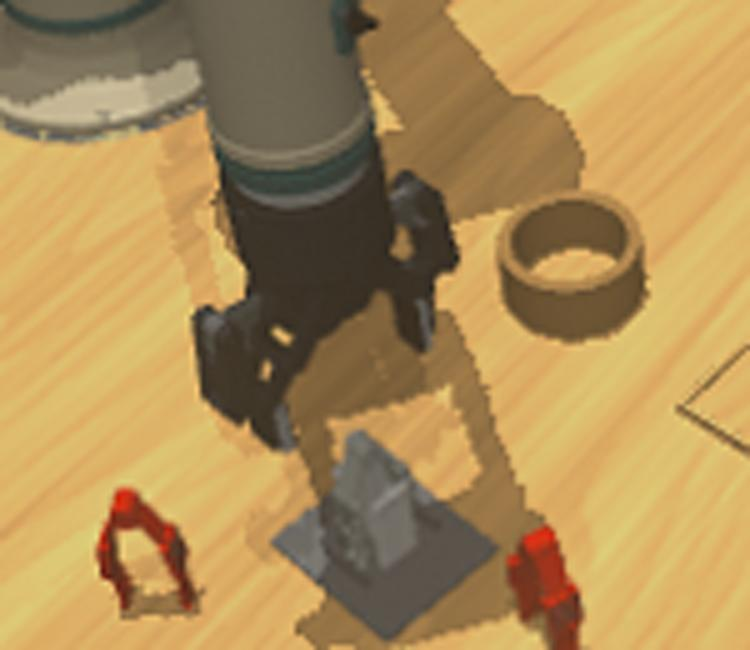

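play_rows(
  rows=[
    [0, 0.015, 0, 0, 0, 0, 1],
    [0, 0.02, 0, 0, 0, 0, 1],
    [0, 0.02, 0, 0, 0, 0, 1],
    [0, 0.01, 0, 0, 0, 0, 1],
    [0, 0.003, 0, 0, 0, 0, 1],
    [0, 0, 0, 0, 0, 0, 1],
  ],
)

```text
time: 4.55
position: [0.4714, -0.243, 0.0157]
ee_rot: [[-0.146, 0.001, 0.989], [-0.989, -0.001, -0.146], [0.001, -1.0, 0.001]]
contact_force: [-0.2, 1.0, 0.3]
finger_gap: 0.0855
```

```bash
python3 tip.py
```

```text
t 4.6 p [ 471.6 -243.1   15.9] angx -98.38 ydown [ 0.001 -0.001 -1.   ] F [ 0.82  0.04 -0.14] T [-0.029  0.017  0.032] gap 85.39
253
-1 118 lowest tool-y [0.018  0.0181 0.0181 0.0182 0.0183 0.0183] x [-0.055  -0.0445 -0.0383] z [-0.0156  0.0024  0.0174]
1 135 lowest tool-y [0.0181 0.0181 0.0182 0.0183 0.0186 0.0196] x [0.0374 0.0469 0.0549] z [-0.0175  0.0051  0.017 ]
```

View pics/tips2.png

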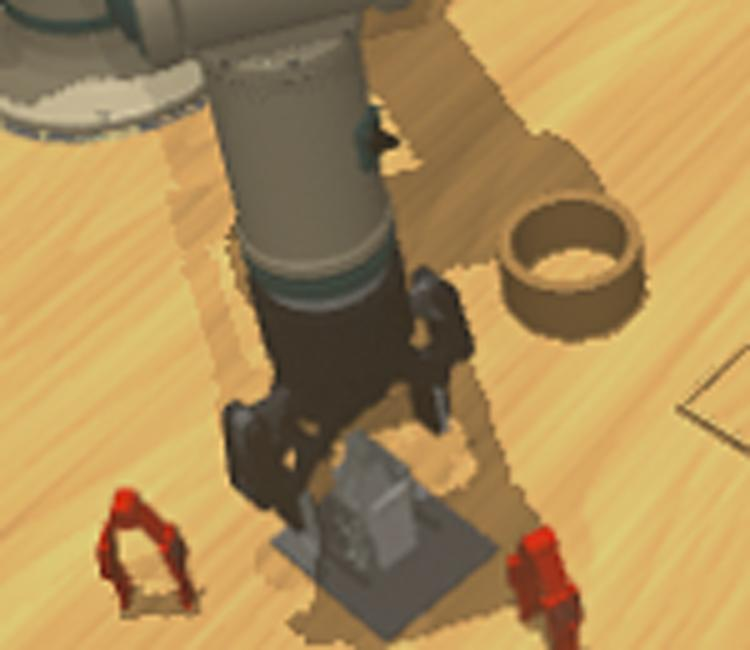

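play_rows(
  rows=[
    [0, 0.008, 0, 0, 0, 0, 1],
    [0, 0.008, 0, 0, 0, 0, 1],
    [0, 0.003, 0, 0, 0, 0, 1],
    [0, 0.001, 0, 0, 0, 0, 1],
    [0, 0, 0, 0, 0, 0, 1],
  ],
)

```text
time: 5.1
position: [0.4707, -0.2424, -0.0053]
ee_rot: [[-0.146, -0.0, 0.989], [-0.989, 0.0, -0.146], [-0.0, -1.0, -0.0]]
contact_force: [0.1, -0.2, -0.3]
finger_gap: 0.0857
```

```bash
python3 tip.py
```

```text
t 5.15 p [ 470.9 -242.5   -5. ] angx -98.37 ydown [-0. -0. -1.] F [-0.87  1.23  0.47] T [-0.012  0.003  0.01 ] gap 85.97
233
-1 105 lowest tool-y [-0.0031 -0.0029 -0.0028 -0.0023 -0.0017 -0.0009] x [-0.0545 -0.0443 -0.0378] z [-0.0133  0.0034  0.0154]
1 128 lowest tool-y [-0.0035 -0.0032 -0.0032 -0.0031 -0.002  -0.0019] x [0.0375 0.0461 0.0539] z [-0.0175  0.0041  0.0172]
```

View pics/tips2.png

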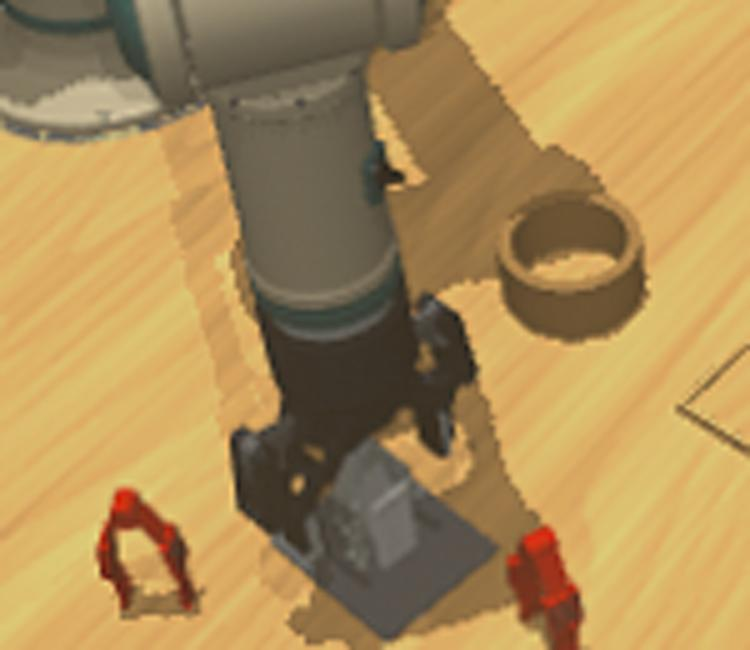

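play_rows(
  rows=[
    [0, 0, 0, 0, 0, 0, 0.6],
    [0, 0, 0, 0, 0, 0, 0.5],
    [0, 0, 0, 0, 0, 0, 0.45],
    [0, 0, 0, 0, 0, 0, 0.445],
    [0, 0, 0, 0, 0, 0, 0.445],
    [0, 0, 0, 0, 0, 0, 0.445],
    [0, 0, 0, 0, 0, 0, 0.445],
  ],
  grip_force=20,
)

```text
time: 5.85
position: [0.4714, -0.243, -0.0044]
ee_rot: [[-0.146, 0.001, 0.989], [-0.989, -0.001, -0.146], [0.001, -1.0, 0.001]]
contact_force: [-0.2, 0.2, 5.9]
finger_gap: 0.0384
```

```bash
python3 tip.py
```

```text
t 5.9 p [ 471.4 -243.    -4.4] angx -98.38 ydown [ 0.001 -0.001 -1.   ] F [ 0.26 -1.14  5.66] T [-0.099  0.137 -0.004] gap 37.94
158
-1 61 lowest tool-y [-0.0021 -0.0013 -0.0007 -0.0005 -0.0004 -0.0002] x [-0.0552 -0.0483 -0.0369] z [-0.0183  0.0002  0.018 ]
1 97 lowest tool-y [-0.0022 -0.0021 -0.0021 -0.0017 -0.0014 -0.0003] x [0.0367 0.0449 0.0544] z [-0.0176  0.0006  0.0179]
```

View pics/tips2.png

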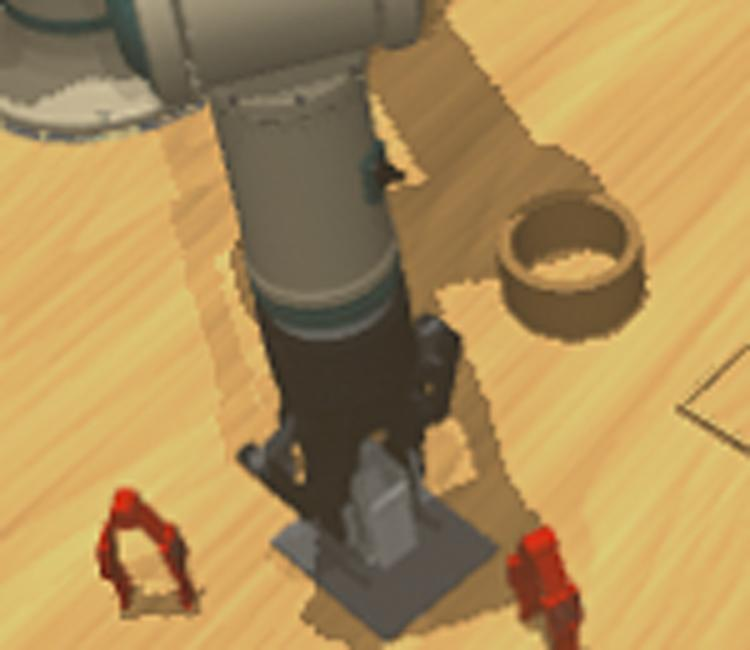

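play_rows(
  rows=[
    [0, -0.002, 0, 0, 0, 0, 0.445],
    [0, -0.006, 0, 0, 0, 0, 0.445],
    [0, -0.01, 0, 0, 0, 0, 0.445],
    [0, -0.015, 0, 0, 0, 0, 0.445],
    [0, -0.02, 0, 0, 0, 0, 0.445],
    [0, -0.02, 0, 0, 0, 0, 0.445],
    [0, -0.015, 0, 0, 0, 0, 0.445],
    [0, -0.01, 0, 0, 0, 0, 0.445],
    [0, -0.002, 0, 0, 0, 0, 0.445],
    [0, 0, 0, 0, 0, 0, 0.445],
  ],
)

```text
time: 6.9
position: [0.4707, -0.2424, 0.0951]
ee_rot: [[-0.146, 0.0, 0.989], [-0.989, -0.0, -0.146], [0.0, -1.0, 0.0]]
contact_force: [0.4, -0.6, -1.0]
finger_gap: 0.0378
```

```bash
python3 tip.py
```

```text
t 6.95 p [ 470.4 -242.2   94.6] angx -98.38 ydown [-0.001  0.001 -1.   ] F [-0.6   0.01 -1.28] T [-0.058  0.042 -0.026] gap 38.01
0Traceback (most recent call last):
  File "tip.py", line 10, in <module>
    k=q[sg*q[:,0]>0]; print(sg,len(k),"lowest tool-y",np.sort(k[:,1])[-6:].round(4),"x",np.percentile(k[:,0],[5,50,95]).round(4),"z",np.percentile(k[:,2],[5,50,95]).round(4))
                                                                                        ~~~~~~~~~~~~~^^^^^^^^^^^^^^^^^^
    return _quantile_unchecked(
        a, q, axis, out, overwrite_input, method, keepdims, weights)
    return _ureduce(a,
                    func=_quantile_ureduce_func,
    ...<5 lines>...
                    overwrite_input=overwrite_input,
                    method=method)
    r = func(a, **kwargs)
    result = _quantile(arr,
                       quantiles=q,
    ...<2 lines>...
                       out=out,
                       weights=wgt)
    slices_having_nans = np.isnan(arr[-1, ...])
                                  ~~~^^^^^^^^^
IndexError: index -1 is out of bounds for axis 0 with size 0
```

View pics/tips2.png

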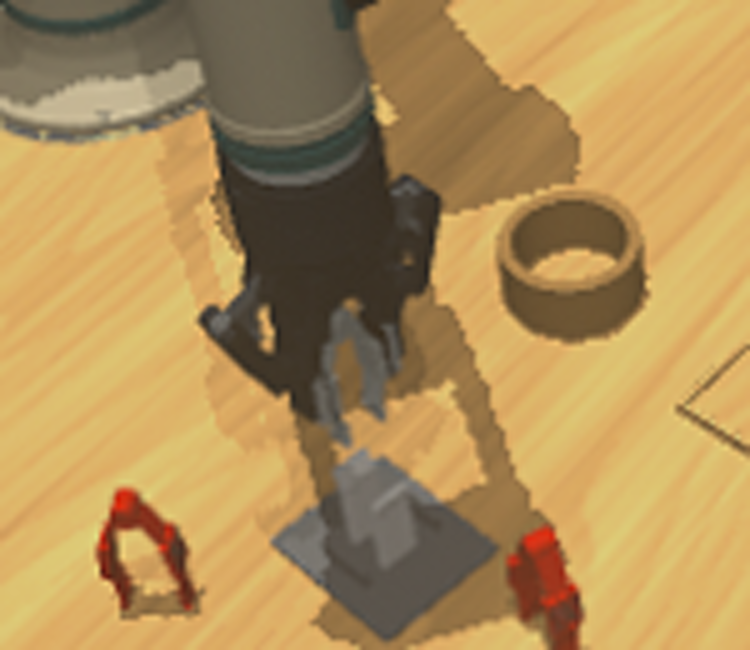

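```bash
python3 -c "
from h import *
go([.613,-.0372,.105],-116.5)"
```

```text
t 6.95 p [ 470.4 -242.2   94.6] angx -98.38 ydown [-0.001  0.001 -1.   ] F [-0.6   0.01 -1.28] T [-0.058  0.042 -0.026] gap 38.01
turn y 18.12
shift tool mm [-247.   -10.4   36.1]
```

play_rows(
  rows=[
    [0, -0.002, 0, 0, 4, 0, 0.445],
    [0, -0.004, 0, 0, 5, 0, 0.445],
    [0, -0.004, 0, 0, 5, 0, 0.445],
    [0, 0, 0, 0, 4.1, 0, 0.445],
    [0, 0, 0, 0, 0, 0, 0.445],
  ],
)

```text
time: 7.45
position: [0.4703, -0.2421, 0.1041]
ee_rot: [[-0.446, -0.002, 0.895], [-0.895, 0.001, -0.446], [-0.0, -1.0, -0.002]]
contact_force: [0.6, 0.7, -1.5]
finger_gap: 0.0379
```

play_rows(
  rows=[
    [-0.012, 0, 0.0018, 0, 0, 0, 0.445],
    [-0.02, 0, 0.0029, 0, 0, 0, 0.445],
    [-0.028, 0, 0.0041, 0, 0, 0, 0.445],
    [-0.032, 0, 0.0047, 0, 0, 0, 0.445],
    [-0.032, 0, 0.0047, 0, 0, 0, 0.445],
    [-0.032, 0, 0.0047, 0, 0, 0, 0.445],
    [-0.032, 0, 0.0047, 0, 0, 0, 0.445],
    [-0.028, 0, 0.0041, 0, 0, 0, 0.445],
    [-0.019, 0, 0.0026, 0, 0, 0, 0.445],
    [-0.012, 0, 0.0018, 0, 0, 0, 0.445],
    [0, 0, 0, 0, 0, 0, 0.445],
    [0, 0, 0, 0, 0, 0, 0.445],
  ],
)

```text
time: 8.65
position: [0.6127, -0.038, 0.1047]
ee_rot: [[-0.446, -0.001, 0.895], [-0.895, -0.001, -0.446], [0.001, -1.0, -0.001]]
contact_force: [0.6, -0.6, -0.8]
finger_gap: 0.038
```

```bash
cat > look.py <<'E'
import sys
from h import *
s,R,p=st()
for n in("scene","top"):
    c=cam(n); W=cloud(*c); f=c[0]
    np.savez(f"{sys.argv[1]}_{n}.npz",W=W,c=f["color"])
    u=proj(p,*c)[0]; x0,y0=max(0,int(u[0])-64),max(0,int(u[1])-48)
    im=cv2.resize(f["color"][y0:y0+96,x0:x0+128],None,fx=6,fy=6,interpolation=cv2.INTER_CUBIC)
    # tongs model points: tips
    dz=0.0104
    for q,col in(([0,-dz,0],(0,255,0)),([.011,-dz,0],(0,255,255)),([-.011,-dz,0],(0,255,255)),([0,-dz-.091,0],(255,0,255))):
        v=proj(p+R@np.array(q),*c)[0]; cv2.circle(im,(int((v[0]-x0+.5)*6),int((v[1]-y0+.5)*6)),2,col,-1)
    cv2.imwrite(f"pics/{sys.argv[1]}_{n}.png",im[...,::-1]); print(n,"crop",x0,y0)
E
python3 look.py b
```

```text
t 8.65 p [612.7 -38.  104.7] angx -116.46 ydown [-0.001 -0.001 -1.   ] F [ 0.55 -0.6  -0.81] T [ 0.057  0.    -0.014] gap 37.95
scene crop 203 142
top crop 200 115
```

View pics/b_scene.png

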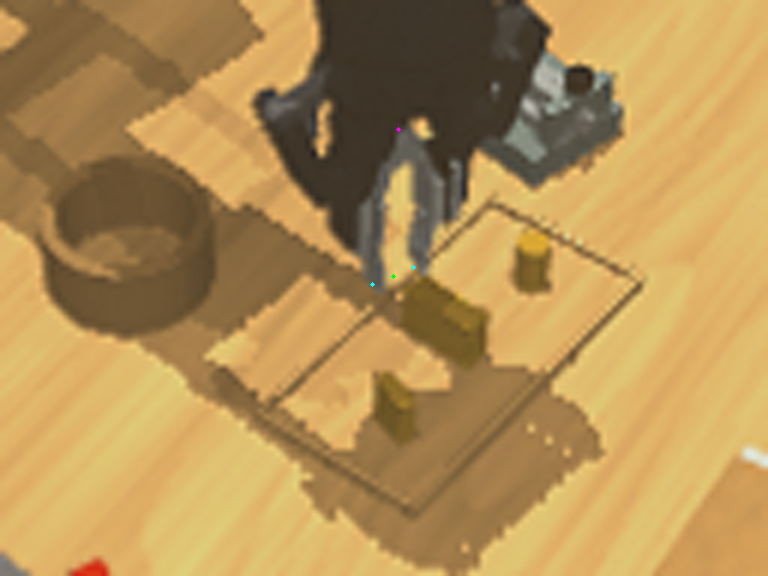

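View pics/b_top.png

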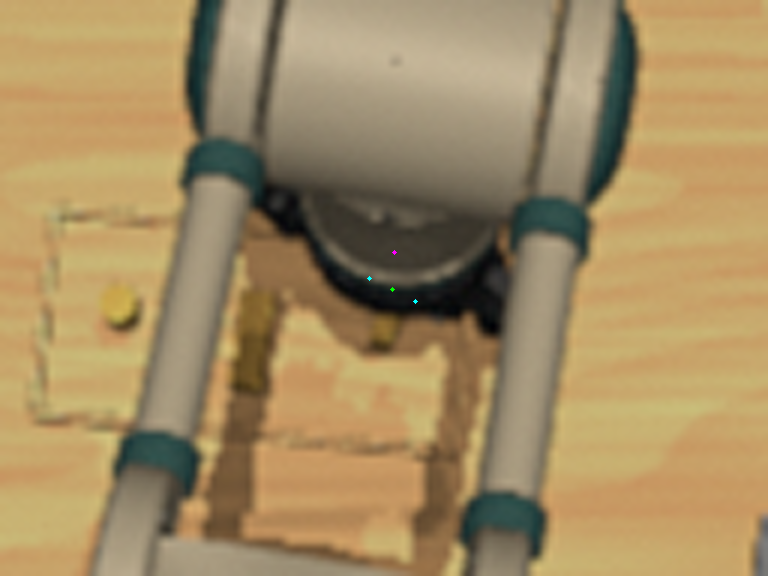

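```bash
cat > fit.py <<'E'
from h import *
from scipy.optimize import minimize
out={}
for n in("scene","top"):
    c=cam(n); d=np.load(n+"0.npz"); C=d["c"].astype(int)
    for nm,(x,y,a),(l,w,h,z0) in(("slug",(613,-37,-26.5),(24,10,30,4)),("long",(603,26,-8.5),(44,16,30,4))):
        u=proj([x/1e3,y/1e3,.019],*c)[0].astype(int); S=8; r=22
        x0,y0=u[0]-r,u[1]-r
        sub=cv2.resize(d["c"][y0:y0+2*r,x0:x0+2*r],None,fx=S,fy=S,interpolation=cv2.INTER_LINEAR).astype(int)
        ratio=sub[...,2]/(sub[...,0]+1)
        m=(ratio<.42).astype(float)
        m=cv2.GaussianBlur(m,(0,0),3)
        def hull(q):
            a=np.radians(q[2]); ca,sa=np.cos(a),np.sin(a)
            P=[[(q[0]+ca*i*l/2-sa*j*w/2)/1e3,(q[1]+sa*i*l/2+ca*j*w/2)/1e3,z/1e3] for i in(-1,1) for j in(-1,1) for z in(z0,z0+h)]
            v=(proj(P,*c)-[x0,y0]+.5)*S
            return cv2.convexHull(v.astype(np.float32))
        def cost(q):
            k=np.zeros(m.shape,np.uint8); cv2.fillConvexPoly(k,np.round(hull(q)*16).astype(int),255,cv2.LINE_AA,4)
            return np.abs(cv2.GaussianBlur(k/255.,(0,0),3)-m).sum()
        best=min((minimize(cost,[x+dx,y+dy,a+da],method="Nelder-Mead",options=dict(initial_simplex=[[x+dx,y+dy,a+da],[x+dx+3,y+dy,a+da],[x+dx,y+dy+3,a+da],[x+dx,y+dy,a+da+6]])) for dx in(-2,2) for dy in(-2,2) for da in(0,)),key=lambda b:b.fun)
        print(n,nm,best.x.round(2),best.fun,m.sum())
        v=sub.astype(np.uint8).copy(); cv2.polylines(v,[np.round(hull(best.x)).astype(int)],True,(255,0,0),1); cv2.imwrite(f"pics/fit_{n}_{nm}.png",v[...,::-1])
E
python3 fit.py; python3 -c "
import cv2,numpy as np
a=[cv2.imread(f'pics/fit_{n}_{m}.png') for n in('scene','top') for m in('slug','long')]
cv2.imwrite('pics/fit.png',np.vstack([np.hstack(a[:2]),np.hstack(a[2:])])[:,:] if 0 else cv2.resize(np.hstack(a),(800,200)))"
```

```text
scene slug [612.79 -32.68 -26.92] 10098.643502850851 14366.97038080848
scene long [603.33  30.71 -10.32] 8780.783048777124 18198.402001569175
top slug [612.72 -37.43 -12.29] 3368.0734661305796 3958.9201474601514
top long [604.01  26.11  -3.06] 3624.764714450236 6390.8081337868225
```

View pics/fit.png

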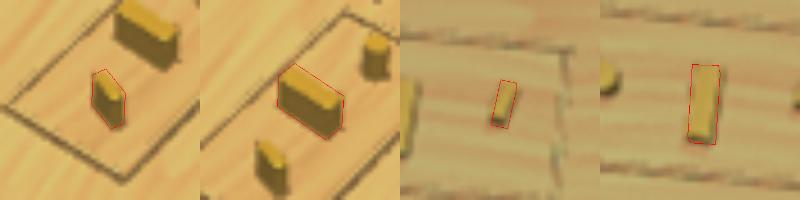

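```bash
python3 - <<'E'
from h import *
for n,(x,y) in(("scene",(268,210)),("top",(265,169))):
    C=np.load(n+"0.npz")["c"]
    print(n)
    for v in range(y-9,y+9): print(v," ".join("%3d/%3d"%(C[v,u,0],C[v,u,2]) for u in range(x-8,x+9)))
E
```

```text
scene
201 221/102 220/104 220/104 219/105 220/106 220/105 220/104 220/101 220/101 220/101 219/100 220/103 220/106 220/105 222/105 225/103 207/ 91
202 220/103 220/105 219/105 220/106 220/105 220/104 221/103 220/102 220/101 220/101 219/103 220/105 220/105 220/104 220/ 99 217/ 97 221/101
203 219/106 219/105 220/105 220/103 221/101 214/ 97 219/ 98 219/ 96 219/ 98 220/104 219/105 220/105 219/103 218/ 99 216/ 97 218/100 220/101
204 219/106 219/105 220/103 220/102 223/102 156/ 68 205/ 72 204/ 52 212/ 71 219/100 220/103 220/103 218/ 99 216/ 97 217/ 98 220/101 220/105
205 220/104 220/104 220/100 221/101 224/102 176/ 66 191/ 51 205/ 49 205/ 50 212/ 70 219/ 96 218/100 216/ 98 219/101 220/105 220/104 219/100
206 220/100 220/100 220/ 99 221/100 225/103 152/ 64 133/ 41 195/ 49 207/ 51 206/ 48 209/ 67 211/ 91 220/102 220/106 220/104 219/101 215/ 97
207 220/101 220/100 218/ 98 221/101 225/109 153/ 66 108/ 41 140/ 41 200/ 52 207/ 52 203/ 48 187/ 64 217/100 221/106 219/101 214/ 94 212/ 92
208 220/ 98 220/100 220/102 221/106 224/108 154/ 65 111/ 40 102/ 38 169/ 51 203/ 55 210/ 54 198/ 47 213/ 87 220/ 9
[... 3249 characters left out ...]

173 190/102 191/102 191/100 188/ 94 175/ 84 151/ 70 125/ 56 119/ 55 161/ 83 192/104 193/105 190/104 190/102 191/104 191/105 190/104 191/106
174 191/106 190/104 192/106 190/ 98 190/ 92 189/ 92 179/ 90 173/ 91 183/ 96 193/103 191/103 191/101 191/103 190/104 190/104 190/104 192/106
175 189/107 191/108 192/109 192/105 190/ 99 193/101 191/102 192/105 191/104 191/103 191/103 191/102 191/101 191/101 190/103 191/103 191/103
176 190/110 191/111 191/111 191/110 192/110 191/110 192/110 192/109 191/107 191/108 190/106 191/107 191/104 191/104 190/103 191/103 192/102
177 191/109 190/109 190/108 190/109 191/110 192/112 191/111 191/112 192/112 190/109 190/109 191/109 191/109 191/108 191/107 190/107 193/108
```

```bash
python3 - <<'E'
s=open('fit.py').read()
s=s.replace("""        ratio=sub[...,2]/(sub[...,0]+1)
        m=(ratio<.42).astype(float)
""","""        hi,lo=(96,45) if n=='scene' else (95,70)
        m=np.clip((hi-sub[...,2])/(hi-lo),0,1)
        _,lab=cv2.connectedComponents((m>.4).astype(np.uint8)); L=lab[r*S-20:r*S+20,r*S-20:r*S+20]; k0=np.bincount(L[L>0]).argmax()
        m=m*cv2.dilate((lab==k0).astype(np.uint8),np.ones((9,9)))
""")
open('fit.py','w').write(s)
E
python3 fit.py; python3 -c "
import cv2,numpy as np
a=[cv2.imread(f'pics/fit_{n}_{m}.png') for n in('scene','top') for m in('slug','long')]
cv2.imwrite('pics/fit.png',np.hstack([a[0],a[2]]))"
```

```text
scene slug [613.87 -34.32 -28.42] 657.314092907323 4163.058823529412
scene long [603.76  29.74 -11.12] 1743.735194204081 9442.980392156864
top slug [611.58 -37.36 -24.55] 434.5117888028317 2875.7200000000003
top long [602.79  25.39  -8.98] 1303.397425568095 6640.16
```

View pics/fit.png

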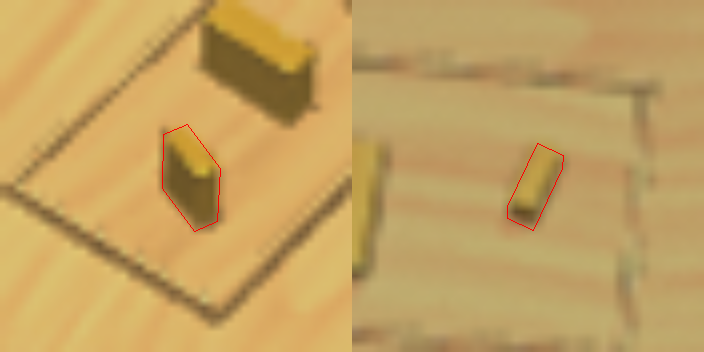

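```bash
python3 -c "
from h import *
go([.6131,-.0354,.040],-116.5)"
```

```text
t 8.95 p [613.  -38.3 105.2] angx -116.54 ydown [ 0. -0. -1.] F [-0.48 -0.49  0.06] T [-0.08   0.014 -0.026] gap 38.38
turn y -0.04
shift tool mm [-2.7 65.2 -1.2]
```

play_rows(
  rows=[
    [-0.0027, 0.004, -0.0012, 0, 0, 0, 0.445],
    [0, 0.012, 0, 0, 0, 0, 0.445],
    [0, 0.018, 0, 0, 0, 0, 0.445],
    [0, 0.018, 0, 0, 0, 0, 0.445],
    [0, 0.01, 0, 0, 0, 0, 0.445],
    [0, 0.003, 0, 0, 0, 0, 0.445],
    [0, 0, 0, 0, 0, 0, 0.445],
    [0, 0, 0, 0, 0, 0, 0.445],
  ],
)

```text
time: 9.75
position: [0.6141, -0.0347, 0.0406]
ee_rot: [[-0.446, 0.001, 0.895], [-0.895, -0.0, -0.446], [-0.0, -1.0, 0.001]]
contact_force: [1.1, 0.1, -0.5]
finger_gap: 0.0384
```

```bash
python3 look.py c
```

```text
t 9.75 p [614.1 -34.7  40.6] angx -116.48 ydown [ 0.001 -0.    -1.   ] F [ 1.08  0.1  -0.51] T [-0.05  -0.012  0.02 ] gap 38.36
scene crop 204 156
top crop 199 118
```

View pics/c_scene.png

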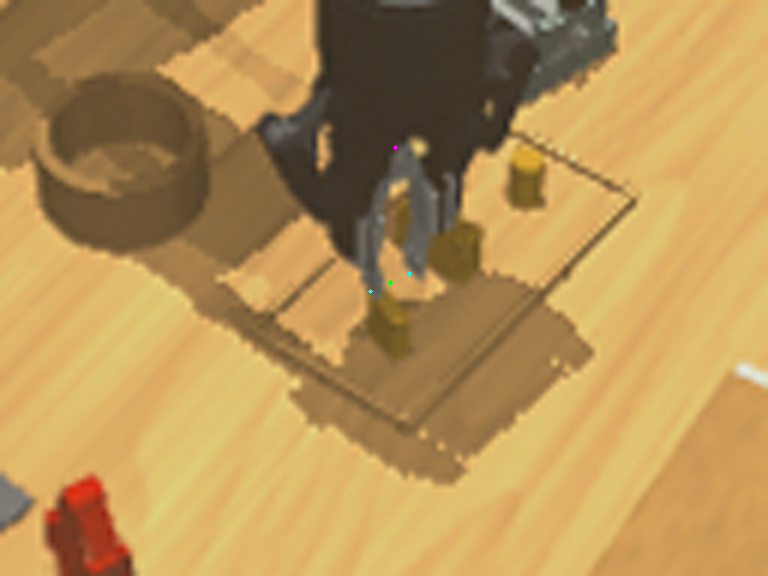

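View pics/c_top.png

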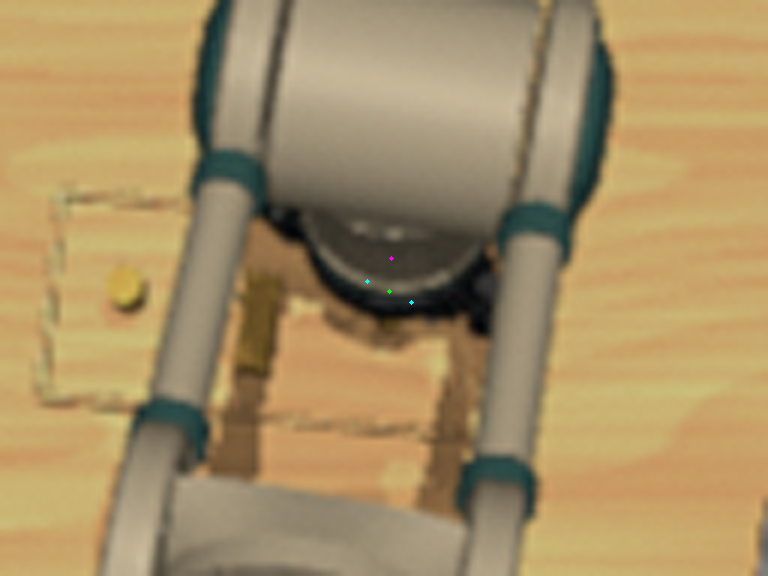

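play_rows(
  rows=[
    [0.001, 0.005, 0, 0, 0, 0, 0.445],
    [0, 0.008, 0, 0, 0, 0, 0.445],
    [0, 0.006, 0, 0, 0, 0, 0.445],
    [0, 0.002, 0, 0, 0, 0, 0.445],
    [0, 0, 0, 0, 0, 0, 0.445],
  ],
)

```text
time: 10.35
position: [0.6124, -0.0354, 0.0182]
ee_rot: [[-0.446, -0.001, 0.895], [-0.895, 0.0, -0.446], [0.0, -1.0, -0.001]]
contact_force: [0.1, 0.7, -1.0]
finger_gap: 0.0379
```

```bash
python3 look.py d
```

```text
t 10.35 p [612.4 -35.4  18.2] angx -116.48 ydown [-0.001  0.    -1.   ] F [ 0.12  0.65 -1.03] T [-0.054 -0.016 -0.016] gap 37.89
scene crop 203 161
top crop 199 120
```

View pics/d_scene.png

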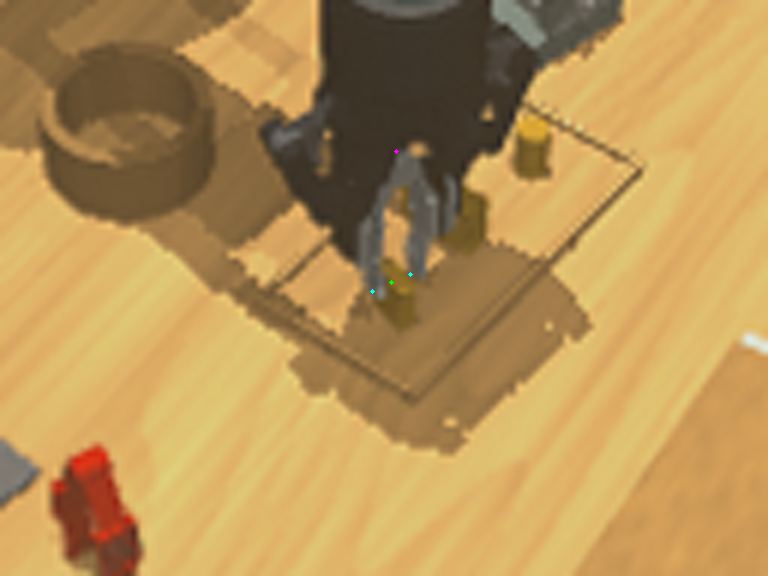

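play_rows(
  rows=[
    [0, 0.005, 0, 0, 0, 0, 0.445],
    [0, 0.005, 0, 0, 0, 0, 0.445],
    [0, 0.002, 0, 0, 0, 0, 0.445],
    [0, 0, 0, 0, 0, 0, 0.445],
    [0, 0, 0, 0, 0, 0, 0.445],
  ],
)

```text
time: 10.95
position: [0.613, -0.0354, 0.0069]
ee_rot: [[-0.446, -0.0, 0.895], [-0.895, -0.0, -0.446], [0.0, -1.0, -0.0]]
contact_force: [0.7, 0.4, -0.9]
finger_gap: 0.038
```

play_rows(
  rows=[
    [0, 0, 0, 0, 0, 0, 0.42],
    [0, 0, 0, 0, 0, 0, 0.4],
    [0, 0, 0, 0, 0, 0, 0.385],
    [0, 0, 0, 0, 0, 0, 0.37],
    [0, 0, 0, 0, 0, 0, 0.36],
    [0, 0, 0, 0, 0, 0, 0.35],
    [0, 0, 0, 0, 0, 0, 0.34],
    [0, 0, 0, 0, 0, 0, 0.33],
    [0, 0, 0, 0, 0, 0, 0.33],
    [0, 0, 0, 0, 0, 0, 0.33],
  ],
  grip_force=30,
)

```text
time: 11.95
position: [0.6131, -0.0355, 0.0072]
ee_rot: [[-0.446, 0.0, 0.895], [-0.895, -0.0, -0.446], [0.0, -1.0, 0.0]]
contact_force: [-1.2, -0.7, 0.9]
finger_gap: 0.0317
```

```bash
python3 look.py e
```

```text
t 11.95 p [613.1 -35.5   7.2] angx -116.48 ydown [ 0. -0. -1.] F [-1.16 -0.69  0.95] T [-0.053  0.101 -0.024] gap 31.66
scene crop 203 164
top crop 199 120
```

View pics/e_scene.png

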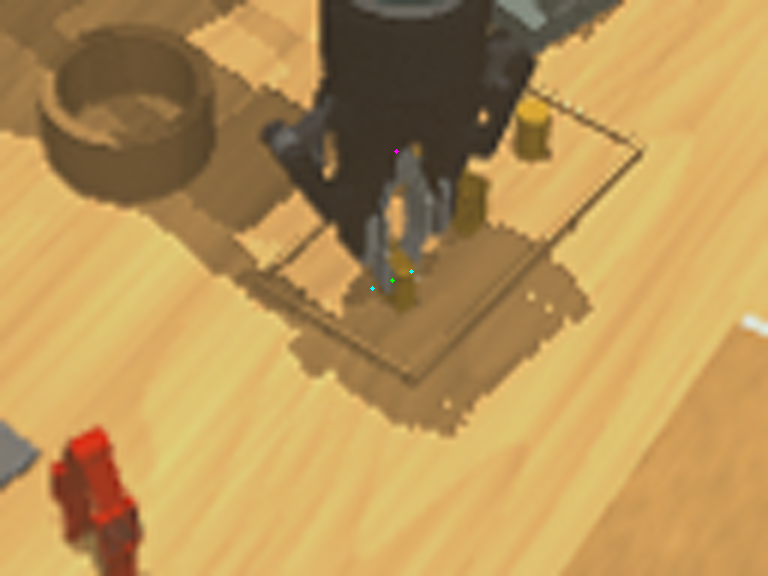

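play_rows(
  rows=[
    [0, -0.002, 0, 0, 0, 0, 0.28],
    [0, -0.005, 0, 0, 0, 0, 0.28],
    [0, -0.01, 0, 0, 0, 0, 0.28],
    [0, -0.016, 0, 0, 0, 0, 0.28],
    [0, -0.02, 0, 0, 0, 0, 0.28],
    [0, -0.02, 0, 0, 0, 0, 0.28],
    [0, -0.015, 0, 0, 0, 0, 0.28],
    [0, -0.01, 0, 0, 0, 0, 0.28],
    [0, -0.002, 0, 0, 0, 0, 0.28],
    [0, 0, 0, 0, 0, 0, 0.28],
    [0, 0, 0, 0, 0, 0, 0.28],
  ],
)

```text
time: 13.15
position: [0.6123, -0.0353, 0.1061]
ee_rot: [[-0.446, -0.002, 0.895], [-0.895, 0.0, -0.446], [0.001, -1.0, -0.002]]
contact_force: [-0.1, -0.9, -1.8]
finger_gap: 0.0313
```

```bash
python3 look.py f
```

```text
t 13.15 p [612.3 -35.3 106.1] angx -116.48 ydown [-0.002  0.    -1.   ] F [-0.07 -0.87 -1.85] T [-0.007 -0.031 -0.025] gap 31.32
scene crop 204 141
top crop 199 115
```

View pics/f_scene.png

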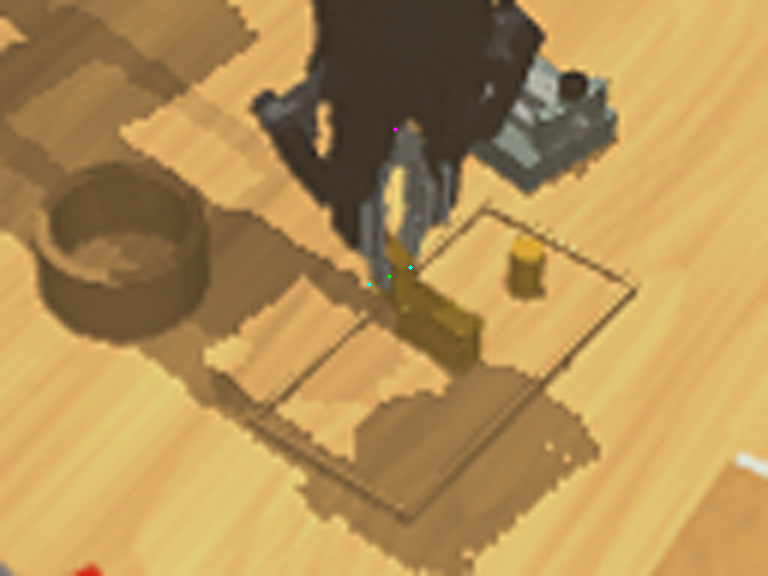

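```bash
cat > hold.py <<'E'
from h import *
import sys
ox,oy,a=[float(v) for v in sys.argv[1:4]]
a=np.radians(a); ex=np.array([np.cos(a),np.sin(a)]); ey=np.array([-np.sin(a),np.cos(a)])
ims=[]
for n in("scene","top"):
    c=cam(n); col=np.load(n+"0.npz")["c"]
    def pr(x,y,z): 
        w=np.array([ox,oy])+x*ex+y*ey; return proj([w[0]/1e3,w[1]/1e3,z/1e3],*c)[0]
    u=pr(0,0,20).astype(int); r=36;S=11; x0,y0=u[0]-r,u[1]-27
    im=cv2.resize(col[y0:y0+54,x0:x0+72],None,fx=S,fy=S,interpolation=cv2.INTER_CUBIC)
    def line(P,color):
        v=np.array([(pr(*p)-[x0,y0]+.5)*S-.5 for p in P]); cv2.polylines(im,[np.round(v).astype(int)],False,color,1)
    line([(-75,-35,22),(75,-35,22),(75,35,22),(-75,35,22),(-75,-35,22)],(255,0,0))
    line([(-75,-35,0),(75,-35,0),(75,35,0),(-75,35,0),(-75,-35,0)],(0,0,255))
    line([(-75,10,31),(65,10,31)],(0,255,0)); line([(-75,-10,31),(65,-10,31)],(0,255,0))
    line([(-75,0,22),(0,0,22)],(255,255,0))
    cv2.imwrite(f"pics/hold_{n}.png",im[...,::-1])
E
python3 hold.py 522.4 203.9 -16.3
```

```text
(no output)
```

View pics/hold_scene.png

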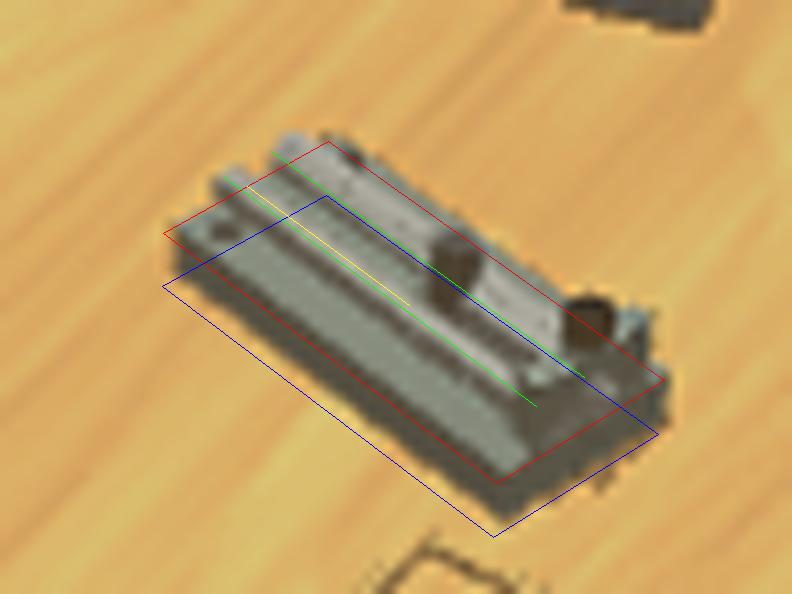

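View pics/hold_top.png

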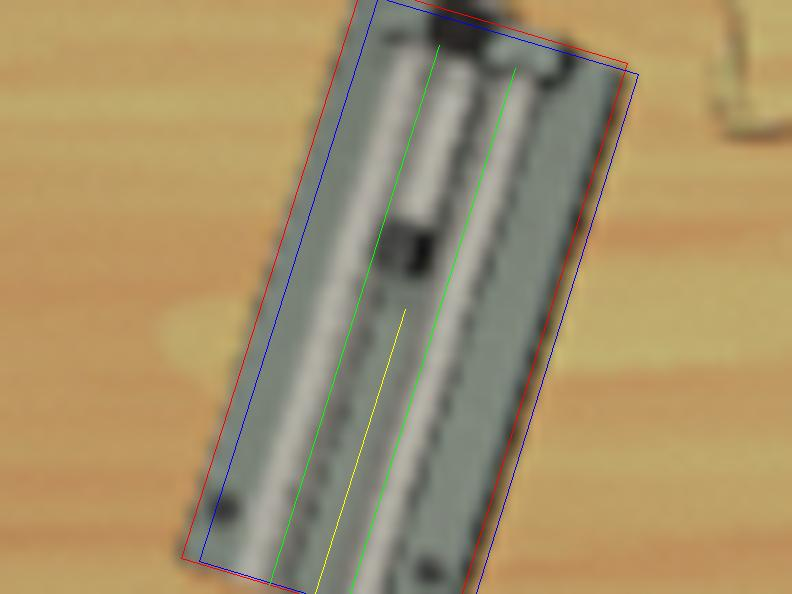

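```bash
python3 - <<'E'
from h import *
c=cam("scene"); b=np.array([.5224,.2039,.022]); e=1e-3
J=np.stack([(proj(b+[e,0,0],*c)[0]-proj(b,*c)[0]),(proj(b+[0,e,0],*c)[0]-proj(b,*c)[0])],1)
print(J, np.linalg.solve(J,[10/11,-9/11]))
E
python3 hold.py 523 207.3 -16.3
```

```text
[[ 0.25549909  0.15033425]
 [ 0.1069515  -0.1621194 ]] [0.42401022 5.32650849]
```

View pics/hold_scene.png

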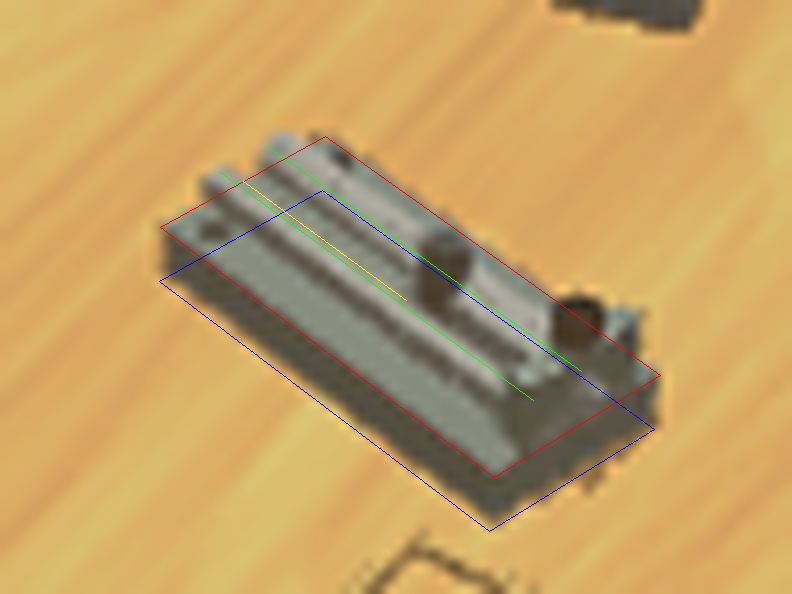

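```bash
python3 -c "
from h import *
go([.4844,.2172,.106],-106.3)"
```

```text
t 13.5 p [612.8 -35.4 106.6] angx -116.48 ydown [-0.001  0.    -1.   ] F [ 0.85 -0.36 -1.36] T [ 0.028  0.016 -0.   ] gap 31.26
turn y -10.18
shift tool mm [-206.4    0.6 -194.2]
```

play_rows(
  rows=[
    [0, 0, 0, 0, -3.2, 0, 0.28],
    [0, 0, 0, 0, -4, 0, 0.28],
    [0, 0, 0, 0, -3, 0, 0.28],
    [0, 0, 0, 0, 0, 0, 0.28],
  ],
)

```text
time: 13.9
position: [0.6129, -0.0354, 0.1069]
ee_rot: [[-0.28, -0.0, 0.96], [-0.96, -0.0, -0.28], [0.0, -1.0, -0.0]]
contact_force: [0.3, -0.2, -1.7]
finger_gap: 0.0316
```

play_rows(
  rows=[
    [-0.01, 0, -0.0094, 0, 0, 0, 0.28],
    [-0.016, 0, -0.015, 0, 0, 0, 0.28],
    [-0.02, 0, -0.0188, 0, 0, 0, 0.28],
    [-0.02, 0, -0.0188, 0, 0, 0, 0.28],
    [-0.02, 0, -0.0188, 0, 0, 0, 0.28],
    [-0.02, 0, -0.0188, 0, 0, 0, 0.28],
    [-0.02, 0, -0.0188, 0, 0, 0, 0.28],
    [-0.02, 0, -0.0188, 0, 0, 0, 0.28],
    [-0.02, 0, -0.0188, 0, 0, 0, 0.28],
    [-0.018, 0, -0.017, 0, 0, 0, 0.28],
    [-0.014, 0, -0.0132, 0, 0, 0, 0.28],
    [-0.0084, 0, -0.008, 0, 0, 0, 0.28],
  ],
)

```text
time: 15.1
position: [0.4827, 0.2188, 0.1071]
ee_rot: [[-0.28, -0.001, 0.96], [-0.96, 0.0, -0.28], [-0.0, -1.0, -0.001]]
contact_force: [0.1, -0.2, -2.6]
finger_gap: 0.0313
```

play_rows(
  rows=[
    [0, 0.003, 0, 0, 0, 0, 0.28],
    [0, 0.01, 0, 0, 0, 0, 0.28],
    [0, 0.01, 0, 0, 0, 0, 0.28],
    [0, 0.007, 0, 0, 0, 0, 0.28],
    [0, 0, 0, 0, 0, 0, 0.28],
    [0, 0, 0, 0, 0, 0, 0.28],
  ],
)

```text
time: 15.7
position: [0.4845, 0.2166, 0.0765]
ee_rot: [[-0.281, -0.001, 0.96], [-0.96, -0.0, -0.281], [0.001, -1.0, -0.001]]
contact_force: [-0.0, 0.8, -0.9]
finger_gap: 0.0315
```

```bash
python3 look.py g
```

```text
t 15.7 p [484.5 216.6  76.5] angx -106.33 ydown [-0.001 -0.    -1.   ] F [-0.04  0.81 -0.92] T [ 0.052 -0.05  -0.016] gap 31.51
scene crop 211 86
top crop 103 165
```

View pics/g_scene.png

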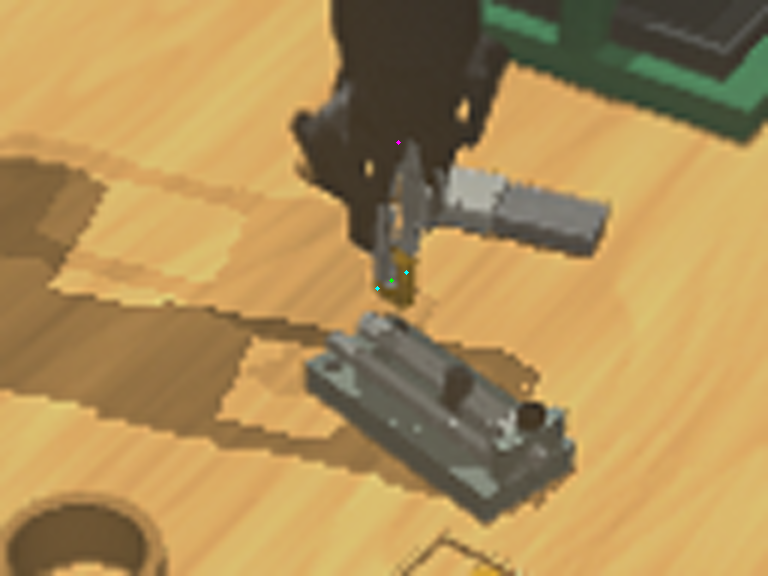

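View pics/g_top.png

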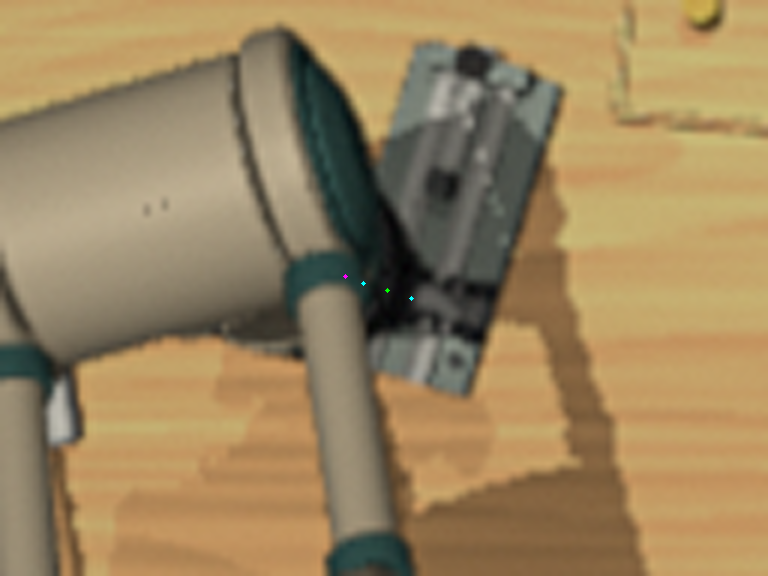

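```bash
cat > ov.py <<'E'
from h import *
import sys
tag=sys.argv[1]; dz=float(sys.argv[2]) if len(sys.argv)>2 else -3.2
s,R,p=st(); c=cam("scene"); col=np.load(tag+"_scene.npz")["c"]
ez=R[:,2]; ex=-R[:,0]; 
u=proj(p,*c)[0].astype(int); x0,y0=u[0]-28,u[1]-22; S=14
im=cv2.resize(col[y0:y0+42,x0:x0+56],None,fx=S,fy=S,interpolation=cv2.INTER_CUBIC)
def pr(a,b,z): return (proj(p+ez*a/1e3+ex*b/1e3+np.array([0,0,z/1e3]),*c)[0]-[x0,y0]+.5)*S-.5
def line(P,colr): cv2.polylines(im,[np.round([pr(*q) for q in P]).astype(int)],False,colr,1)
for z in(dz,dz+30): line([(-12,-5,z),(12,-5,z),(12,5,z),(-12,5,z),(-12,-5,z)],(255,0,0) if z==dz else (0,255,0))
cv2.imwrite(f"pics/ov_{tag}.png",im[...,::-1])
E
python3 ov.py g
```

```text
t 15.8 p [484.9 217.   77.2] angx -106.31 ydown [ 0.001  0.    -1.   ] F [ 0.8  -0.03 -1.03] T [0.016 0.019 0.054] gap 31.44
```

View pics/ov_g.png

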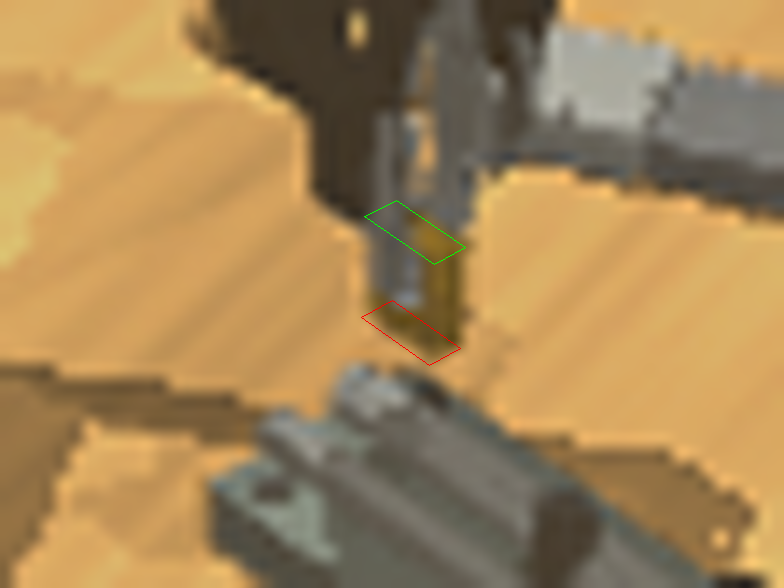

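play_rows(
  rows=[
    [0, 0.005, 0, 0, 0, 0, 0.28],
    [0, 0.01, 0, 0, 0, 0, 0.28],
    [0, 0.01, 0, 0, 0, 0, 0.28],
    [0, 0.008, 0, 0, 0, 0, 0.28],
    [0, 0.003, 0, 0, 0, 0, 0.28],
    [0, 0, 0, 0, 0, 0, 0.28],
    [0, 0, 0, 0, 0, 0, 0.28],
  ],
)

```text
time: 16.55
position: [0.4846, 0.2172, 0.041]
ee_rot: [[-0.28, 0.0, 0.96], [-0.96, -0.0, -0.28], [0.0, -1.0, 0.0]]
contact_force: [-0.6, -0.0, -1.5]
finger_gap: 0.0313
```

```bash
python3 look.py i; python3 ov.py i
```

```text
t 16.55 p [484.6 217.2  41. ] angx -106.27 ydown [ 0. -0. -1.] F [-0.62 -0.03 -1.53] T [ 0.012  0.012 -0.013] gap 31.32
scene crop 211 94
top crop 105 165
t 16.65 p [484.8 217.3  41.3] angx -106.28 ydown [ 0.001  0.    -1.   ] F [ 0.78  0.39 -1.99] T [ 0.048 -0.04   0.035] gap 31.65
```

View pics/ov_i.png

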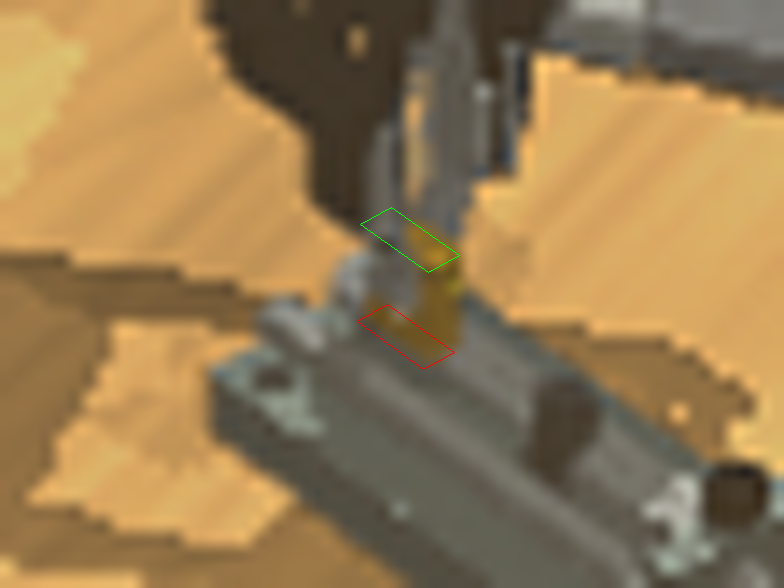

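View pics/i_top.png

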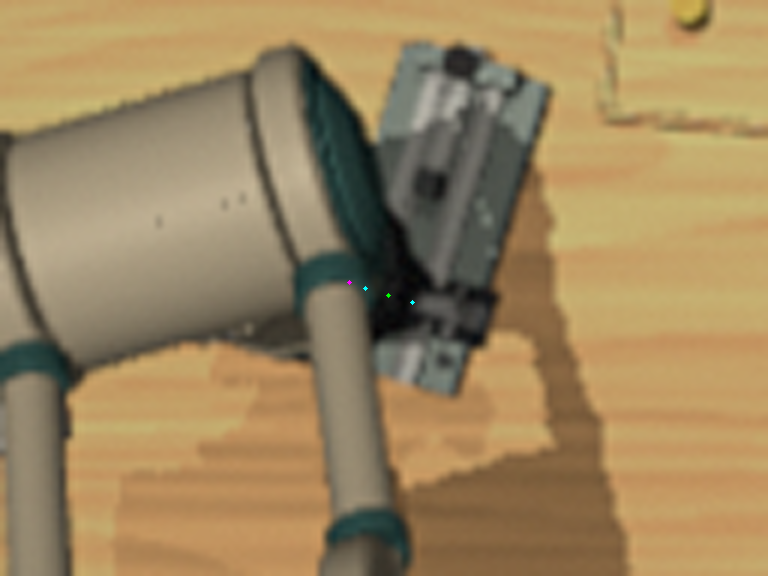

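play_rows(
  rows=[
    [0.0012, 0.002, 0, 0, 0, 0, 0.28],
    [0, 0.003, 0, 0, 0, 0, 0.28],
    [0, 0.003, 0, 0, 0, 0, 0.28],
    [0, 0.001, 0, 0, 0, 0, 0.28],
    [0, 0, 0, 0, 0, 0, 0.28],
  ],
)

```text
time: 17.2
position: [0.484, 0.216, 0.0318]
ee_rot: [[-0.28, -0.0, 0.96], [-0.96, -0.0, -0.28], [0.0, -1.0, -0.0]]
contact_force: [0.7, 0.8, -1.1]
finger_gap: 0.0313
```

```bash
python3 look.py j; python3 ov.py j
```

```text
t 17.2 p [484.  216.   31.8] angx -106.28 ydown [-0. -0. -1.] F [ 0.73  0.76 -1.1 ] T [ 0.033  0.041 -0.007] gap 31.29
scene crop 210 97
top crop 106 166
t 17.3 p [484.1 216.   31.9] angx -106.27 ydown [-0. -0. -1.] F [ 0.84 -0.17 -1.94] T [ 0.003 -0.005 -0.011] gap 31.66
```

View pics/ov_j.png

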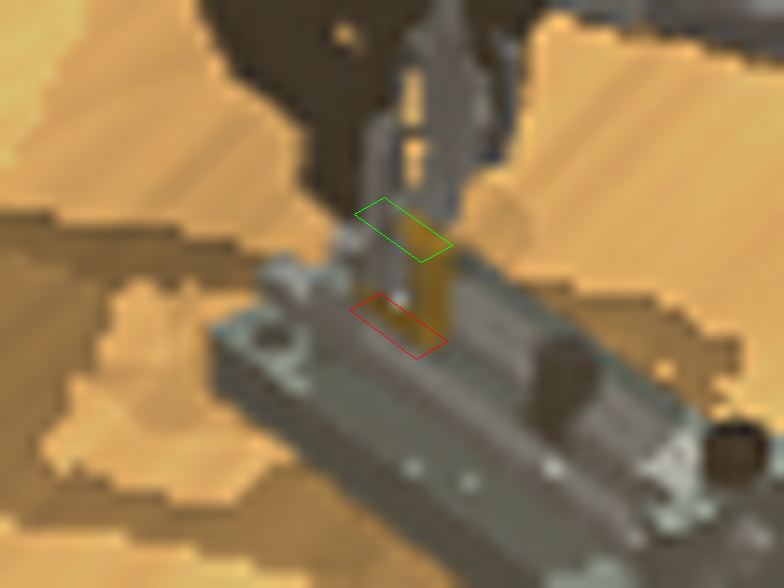

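play_rows(
  rows=[
    [0, 0.0015, 0, 0, 0, 0, 0.28],
    [0, 0.0015, 0, 0, 0, 0, 0.28],
    [0, 0.001, 0, 0, 0, 0, 0.28],
    [0, 0, 0, 0, 0, 0, 0.28],
  ],
)

```text
time: 17.75
position: [0.4854, 0.2171, 0.0285]
ee_rot: [[-0.281, 0.003, 0.96], [-0.96, 0.002, -0.281], [-0.003, -1.0, 0.002]]
contact_force: [1.3, 4.4, 1.3]
finger_gap: 0.0314
```

```bash
python3 look.py k; python3 ov.py k
```

```text
t 17.75 p [485.4 217.1  28.5] angx -106.31 ydown [ 0.003  0.002 -1.   ] F [1.32 4.38 1.3 ] T [ 0.719 -0.266 -0.022] gap 31.36
scene crop 211 97
top crop 106 165
t 17.85 p [485.4 217.   28.4] angx -106.31 ydown [ 0.003  0.002 -1.   ] F [2.4  3.91 2.29] T [ 0.872 -0.328  0.05 ] gap 31.54
```

View pics/ov_k.png

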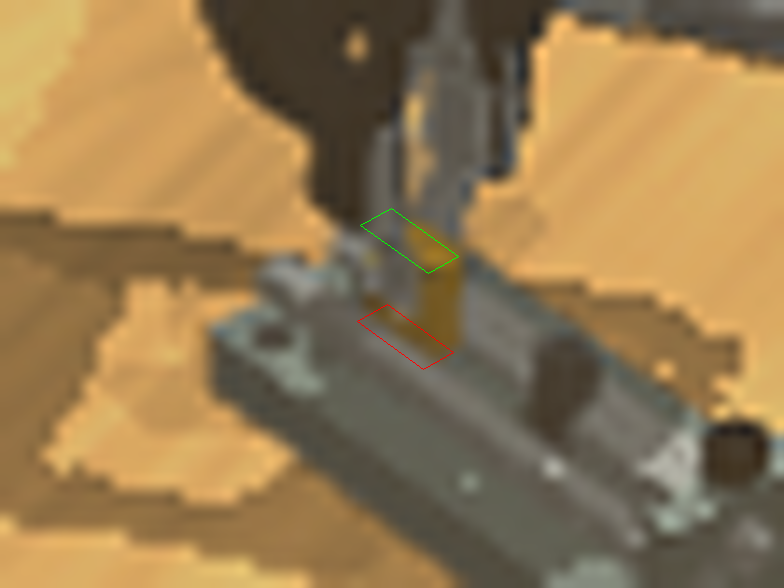

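play_rows(
  rows=[
    [-0.0012, 0, 0, 0, 0, 0, 0.28],
    [-0.0011, 0, 0, 0, 0, 0, 0.28],
    [0, 0, 0, 0, 0, 0, 0.28],
    [0, 0, 0, 0, 0, 0, 0.28],
  ],
)

```text
time: 18.3
position: [0.484, 0.2176, 0.0275]
ee_rot: [[-0.28, -0.002, 0.96], [-0.96, -0.001, -0.28], [0.002, -1.0, -0.001]]
contact_force: [1.1, 0.6, -3.1]
finger_gap: 0.0313
```

```bash
python3 -c "
from h import *
st()"
```

```text
t 18.3 p [484.  217.6  27.5] angx -106.27 ydown [-0.002 -0.001 -1.   ] F [ 1.09  0.6  -3.08] T [ 0.137 -0.207 -0.034] gap 31.33
```

play_rows(
  rows=[
    [0, 0.001, 0, 0, 0, 0, 0.28],
    [0, 0.001, 0, 0, 0, 0, 0.28],
    [0, 0, 0, 0, 0, 0, 0.28],
    [0, 0, 0, 0, 0, 0, 0.28],
  ],
)

```text
time: 18.7
position: [0.4842, 0.2178, 0.0257]
ee_rot: [[-0.28, -0.001, 0.96], [-0.96, -0.001, -0.28], [0.001, -1.0, -0.001]]
contact_force: [-0.4, -0.5, -0.8]
finger_gap: 0.0313
```

```bash
python3 -c "
from h import *
st()"
```

```text
t 18.7 p [484.2 217.8  25.7] angx -106.28 ydown [-0.001 -0.001 -1.   ] F [-0.37 -0.52 -0.83] T [-0.016  0.013 -0.03 ] gap 31.28
```

play_rows(
  rows=[
    [0, 0.001, 0, 0, 0, 0, 0.28],
    [0, 0, 0, 0, 0, 0, 0.28],
    [0, 0, 0, 0, 0, 0, 0.28],
  ],
)

```text
time: 19.0
position: [0.4846, 0.218, 0.0251]
ee_rot: [[-0.28, -0.0, 0.96], [-0.96, -0.0, -0.28], [0.0, -1.0, -0.0]]
contact_force: [-1.3, -1.2, 1.8]
finger_gap: 0.0314
```

play_rows(
  rows=[
    [0, 0.001, 0, 0, 0, 0, 0.28],
    [0, 0, 0, 0, 0, 0, 0.28],
    [0, 0, 0, 0, 0, 0, 0.28],
  ],
)

```text
time: 19.3
position: [0.4847, 0.218, 0.0251]
ee_rot: [[-0.28, 0.0, 0.96], [-0.96, -0.0, -0.28], [0.0, -1.0, 0.0]]
contact_force: [-2.0, -1.5, 7.7]
finger_gap: 0.0316
```

```bash
python3 look.py l; python3 ov.py l
```

```text
t 19.3 p [484.7 218.   25.1] angx -106.27 ydown [ 0. -0. -1.] F [-1.98 -1.46  7.66] T [-0.225  0.476  0.016] gap 31.64
scene crop 211 98
top crop 106 166
t 19.4 p [484.7 218.   25.1] angx -106.26 ydown [ 0. -0. -1.] F [-1.8  -1.31  7.36] T [-0.266  0.498  0.007] gap 31.56
```

View pics/ov_l.png

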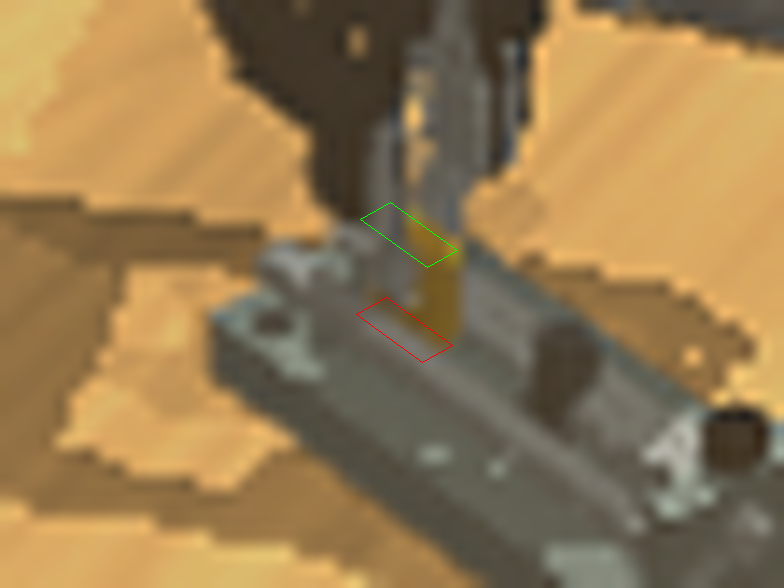

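play_rows(
  rows=[
    [0, -0.0008, 0, 0, 0, 0, 0.28],
    [0, 0, 0.001, 0, 0, 0, 0.28],
    [0, 0, 0.002, 0, 0, 0, 0.28],
    [0, 0, 0.002, 0, 0, 0, 0.28],
    [0, 0, 0, 0, 0, 0, 0.28],
  ],
)

```text
time: 19.95
position: [0.4881, 0.2171, 0.0248]
ee_rot: [[-0.281, -0.003, 0.96], [-0.96, 0.0, -0.281], [0.0, -1.0, -0.003]]
contact_force: [-3.9, 1.4, 6.2]
finger_gap: 0.0318
```

```bash
cat > fs.py <<'E'
from h import *
s,R,p=st()
a=np.radians(-16.3); ex=np.array([np.cos(a),np.sin(a),0]); ey=np.array([-np.sin(a),np.cos(a),0])
F=np.array(s["contact_force"]); d=p-np.array([.523,.205,0])
print("holder frame pos mm",np.round([d@ex*1e3,d@ey*1e3],2),"F",np.round([F@ex,F@ey,F[2]],2))
E
python3 fs.py
```

```text
t 19.95 p [488.1 217.1  24.8] angx -106.31 ydown [-0.003  0.    -1.   ] F [-3.86  1.44  6.19] T [0.188 0.758 0.005] gap 31.77
holder frame pos mm [-36.88   1.84] F [-4.11  0.3   6.19]
```

play_rows(
  rows=[
    [0, -0.0008, 0, 0, 0, 0, 0.28],
    [0, 0, 0.002, 0, 0, 0, 0.28],
    [0, 0, 0.003, 0, 0, 0, 0.28],
    [0, 0, 0.002, 0, 0, 0, 0.28],
    [0, 0, 0, 0, 0, 0, 0.28],
  ],
)

```text
time: 20.45
position: [0.4969, 0.2147, 0.0254]
ee_rot: [[-0.281, 0.0, 0.96], [-0.96, -0.0, -0.281], [-0.0, -1.0, 0.0]]
contact_force: [-0.4, 0.2, -1.4]
finger_gap: 0.0312
```

```bash
python3 fs.py
```

```text
t 20.45 p [496.9 214.7  25.4] angx -106.29 ydown [ 0. -0. -1.] F [-0.44  0.16 -1.41] T [ 0.047 -0.004  0.009] gap 31.16
holder frame pos mm [-27.72   1.98] F [-0.47  0.03 -1.41]
```

play_rows(
  rows=[
    [0, 0, 0.002, 0, 0, 0, 0.28],
    [0, 0, 0.003, 0, 0, 0, 0.28],
    [0, 0, 0.003, 0, 0, 0, 0.28],
    [0, 0, 0.002, 0, 0, 0, 0.28],
    [0, 0, 0.001, 0, 0, 0, 0.28],
    [0, 0, 0, 0, 0, 0, 0.28],
  ],
)

```text
time: 21.05
position: [0.507, 0.2117, 0.0256]
ee_rot: [[-0.28, 0.0, 0.96], [-0.96, -0.0, -0.28], [0.0, -1.0, 0.0]]
contact_force: [-0.4, -0.3, -1.4]
finger_gap: 0.0313
```

```bash
python3 fs.py;python3 look.py m; python3 ov.py m
```

```text
t 21.05 p [507.  211.7  25.6] angx -106.29 ydown [ 0. -0. -1.] F [-0.44 -0.3  -1.43] T [-0.007  0.007 -0.043] gap 31.32
holder frame pos mm [-17.25   1.9 ] F [-0.34 -0.41 -1.43]
t 21.05 p [507.  211.7  25.6] angx -106.29 ydown [ 0. -0. -1.] F [-0.44 -0.3  -1.43] T [-0.007  0.007 -0.043] gap 31.32
scene crop 216 101
top crop 109 158
t 21.15 p [506.7 211.7  25.5] angx -106.28 ydown [-0. -0. -1.] F [ 0.73 -0.81 -0.75] T [ 0.036  0.007 -0.029] gap 31.51
```

View pics/ov_m.png

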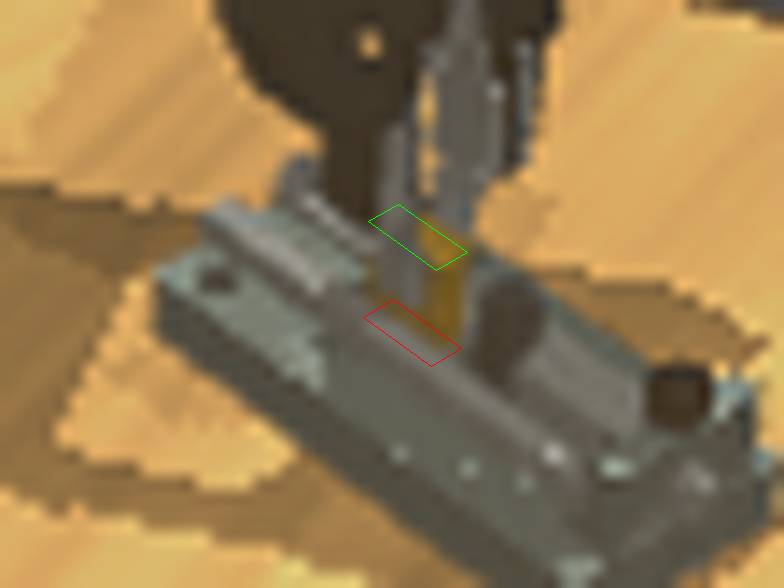

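View pics/m_top.png

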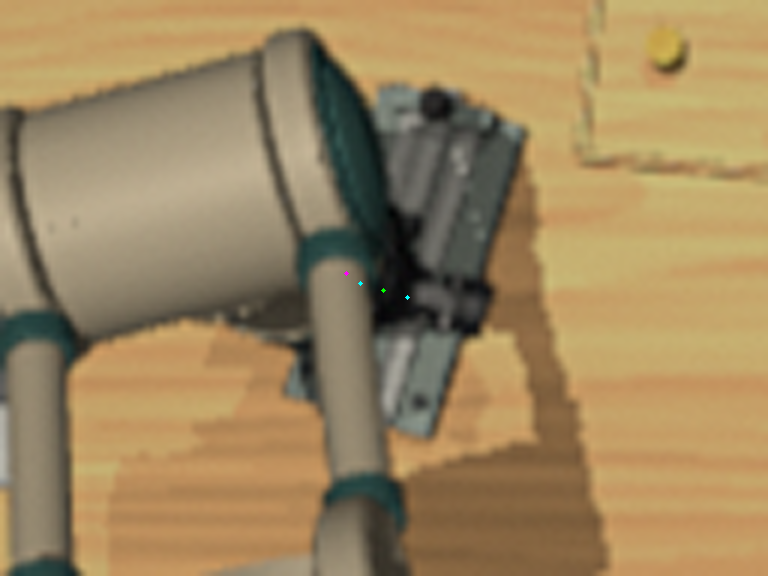

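play_rows(
  rows=[
    [0, 0, 0.001, 0, 0, 0, 0.28],
    [0, 0, 0.002, 0, 0, 0, 0.28],
    [0, 0, 0.002, 0, 0, 0, 0.28],
    [0, 0, 0.001, 0, 0, 0, 0.28],
    [0, 0, 0, 0, 0, 0, 0.28],
    [0, 0, 0, 0, 0, 0, 0.28],
  ],
)

```text
time: 21.8
position: [0.5126, 0.21, 0.0255]
ee_rot: [[-0.28, -0.0, 0.96], [-0.96, -0.0, -0.28], [0.0, -1.0, -0.0]]
contact_force: [-0.6, -0.2, -1.0]
finger_gap: 0.0313
```

```bash
python3 fs.py
```

```text
t 21.8 p [512.6 210.   25.5] angx -106.29 ydown [-0. -0. -1.] F [-0.6  -0.15 -1.  ] T [ 0.043 -0.015 -0.05 ] gap 31.29
holder frame pos mm [-11.42   1.86] F [-0.54 -0.31 -1.  ]
```

play_rows(
  rows=[
    [0, 0, 0.0008, 0, 0, 0, 0.28],
    [0, 0, 0.0008, 0, 0, 0, 0.28],
    [0, 0, 0.0007, 0, 0, 0, 0.28],
    [0, 0, 0, 0, 0, 0, 0.28],
  ],
)

```text
time: 22.2
position: [0.5149, 0.2094, 0.0256]
ee_rot: [[-0.28, 0.0, 0.96], [-0.96, -0.0, -0.28], [0.0, -1.0, 0.0]]
contact_force: [0.1, 0.4, -1.7]
finger_gap: 0.0314
```

play_rows(
  rows=[
    [0, 0, 0.0005, 0, 0, 0, 0.28],
    [0, 0, 0.0005, 0, 0, 0, 0.28],
    [0, 0, 0.0005, 0, 0, 0, 0.28],
    [0, 0, 0, 0, 0, 0, 0.28],
  ],
)

```text
time: 22.6
position: [0.5163, 0.209, 0.0256]
ee_rot: [[-0.28, 0.0, 0.96], [-0.96, -0.0, -0.28], [0.0, -1.0, 0.0]]
contact_force: [0.1, -0.2, -1.5]
finger_gap: 0.0318
```

```bash
python3 fs.py
```

```text
t 22.6 p [516.3 209.   25.6] angx -106.28 ydown [ 0. -0. -1.] F [ 0.08 -0.18 -1.52] T [-0.003 -0.017  0.053] gap 31.78
holder frame pos mm [-7.5   1.92] F [ 0.13 -0.15 -1.52]
```

play_rows(
  rows=[
    [0, 0, 0.0005, 0, 0, 0, 0.28],
    [0, 0, 0.0005, 0, 0, 0, 0.28],
    [0, 0, 0.0003, 0, 0, 0, 0.28],
    [0, 0, 0, 0, 0, 0, 0.28],
  ],
)

```text
time: 23.0
position: [0.5176, 0.2086, 0.0256]
ee_rot: [[-0.28, 0.0, 0.96], [-0.96, -0.0, -0.28], [0.0, -1.0, 0.0]]
contact_force: [-0.8, 1.1, -0.7]
finger_gap: 0.0312
```

```bash
python3 fs.py;python3 look.py n; python3 ov.py n
```

```text
t 23.0 p [517.6 208.6  25.6] angx -106.28 ydown [ 0. -0. -1.] F [-0.84  1.07 -0.73] T [-0.012 -0.003  0.044] gap 31.19
holder frame pos mm [-6.23  1.92] F [-1.1   0.79 -0.73]
t 23.0 p [517.6 208.6  25.6] angx -106.28 ydown [ 0. -0. -1.] F [-0.84  1.07 -0.73] T [-0.012 -0.003  0.044] gap 31.19
scene crop 218 103
top crop 110 154
t 23.1 p [517.5 208.7  25.6] angx -106.28 ydown [ 0. -0. -1.] F [-0.3   0.35 -1.39] T [-0.006 -0.06   0.017] gap 31.66
```

View pics/ov_n.png

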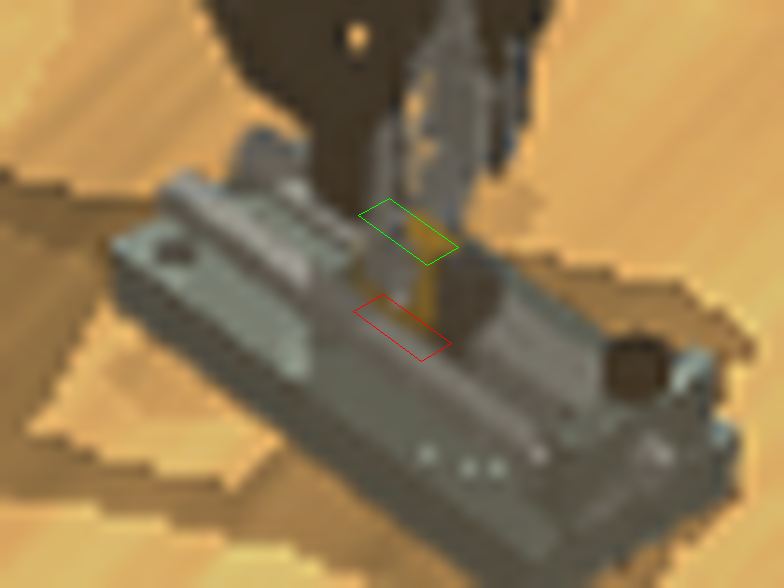

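play_rows(
  rows=[
    [0, 0, 0.0005, 0, 0, 0, 0.28],
    [0, 0, 0.0005, 0, 0, 0, 0.28],
    [0, 0, 0, 0, 0, 0, 0.28],
  ],
)

```text
time: 23.45
position: [0.5186, 0.2083, 0.0256]
ee_rot: [[-0.28, 0.0, 0.96], [-0.96, -0.0, -0.28], [0.0, -1.0, 0.0]]
contact_force: [0.0, 0.7, -1.0]
finger_gap: 0.0315
```

```bash
python3 fs.py
```

```text
t 23.45 p [518.6 208.3  25.6] angx -106.28 ydown [ 0. -0. -1.] F [ 0.02  0.72 -1.02] T [0.012 0.043 0.027] gap 31.53
holder frame pos mm [-5.19  1.93] F [-0.19  0.7  -1.02]
```

play_rows(
  rows=[
    [0, 0, 0.0005, 0, 0, 0, 0.28],
    [0, 0, 0.0005, 0, 0, 0, 0.28],
    [0, 0, 0, 0, 0, 0, 0.28],
  ],
)

```text
time: 23.75
position: [0.5192, 0.2081, 0.0255]
ee_rot: [[-0.28, -0.0, 0.96], [-0.96, -0.0, -0.28], [0.0, -1.0, -0.0]]
contact_force: [-1.1, 0.6, -0.7]
finger_gap: 0.0313
```

```bash
python3 fs.py
```

```text
t 23.75 p [519.2 208.1  25.5] angx -106.28 ydown [-0. -0. -1.] F [-1.06  0.59 -0.68] T [ 0.075  0.164 -0.063] gap 31.32
holder frame pos mm [-4.53  1.9 ] F [-1.19  0.27 -0.68]
```

play_rows(
  rows=[
    [0, 0, 0.0004, 0, 0, 0, 0.28],
    [0, 0, 0, 0, 0, 0, 0.28],
  ],
)

```text
time: 23.95
position: [0.5193, 0.2081, 0.0255]
ee_rot: [[-0.28, -0.001, 0.96], [-0.96, 0.0, -0.28], [0.0, -1.0, -0.001]]
contact_force: [-0.7, 1.3, -0.7]
finger_gap: 0.0313
```

```bash
python3 fs.py
```

```text
t 23.95 p [519.3 208.1  25.5] angx -106.29 ydown [-0.001  0.    -1.   ] F [-0.7   1.28 -0.65] T [0.163 0.254 0.019] gap 31.26
holder frame pos mm [-4.43  1.89] F [-1.03  1.03 -0.65]
```

play_rows(
  rows=[
    [0, 0.0006, 0, 0, 0, 0, 0.28],
    [0, 0, 0, 0, 0, 0, 0.28],
    [0, 0, 0, 0, 0, 0, 0.28],
  ],
)

```text
time: 24.25
position: [0.5193, 0.208, 0.0249]
ee_rot: [[-0.28, -0.001, 0.96], [-0.96, -0.0, -0.28], [0.0, -1.0, -0.001]]
contact_force: [-2.8, 0.6, 0.5]
finger_gap: 0.0312
```

```bash
python3 fs.py
```

```text
t 24.25 p [519.3 208.   24.9] angx -106.28 ydown [-0.001 -0.    -1.   ] F [-2.83  0.58  0.55] T [0.192 0.392 0.045] gap 31.23
holder frame pos mm [-4.41  1.8 ] F [-2.88 -0.24  0.55]
```

play_rows(
  rows=[
    [0, 0, 0, 0, 0, 0, 0.365],
    [0, 0, 0, 0, 0, 0, 0.375],
    [0, 0, 0, 0, 0, 0, 0.385],
    [0, 0, 0, 0, 0, 0, 0.395],
    [0, 0, 0, 0, 0, 0, 0.41],
    [0, 0, 0, 0, 0, 0, 0.425],
    [0, 0, 0, 0, 0, 0, 0.44],
    [0, 0, 0, 0, 0, 0, 0.445],
    [0, 0, 0, 0, 0, 0, 0.445],
    [0, 0, 0, 0, 0, 0, 0.445],
  ],
)

```text
time: 25.25
position: [0.5197, 0.2079, 0.0249]
ee_rot: [[-0.28, -0.0, 0.96], [-0.96, -0.0, -0.28], [0.0, -1.0, 0.0]]
contact_force: [0.3, 0.9, -0.9]
finger_gap: 0.038
```

```bash
python3 fs.py;python3 look.py q; python3 ov.py q
```

```text
t 25.25 p [519.7 207.9  24.9] angx -106.27 ydown [-0. -0. -1.] F [ 0.26  0.86 -0.91] T [-0.014  0.045  0.009] gap 37.99
holder frame pos mm [-3.95  1.9 ] F [ 0.01  0.9  -0.91]
t 25.25 p [519.7 207.9  24.9] angx -106.27 ydown [-0. -0. -1.] F [ 0.26  0.86 -0.91] T [-0.014  0.045  0.009] gap 37.99
scene crop 218 103
top crop 110 153
t 25.35 p [519.8 207.9  25. ] angx -106.28 ydown [ 0. -0. -1.] F [-0.36 -0.53  0.11] T [-0.015 -0.027 -0.039] gap 38.46
```

View pics/ov_q.png

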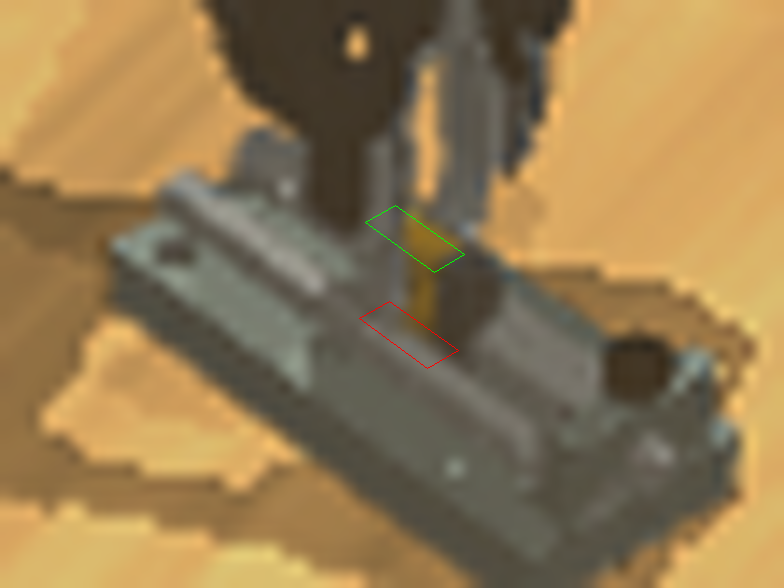

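play_rows(
  rows=[
    [0, -0.003, 0, 0, 0, 0, 0.445],
    [0, -0.006, 0, 0, 0, 0, 0.445],
    [0, -0.01, 0, 0, 0, 0, 0.445],
    [0, -0.016, 0, 0, 0, 0, 0.445],
    [0, -0.02, 0, 0, 0, 0, 0.445],
    [0, -0.02, 0, 0, 0, 0, 0.445],
    [0, -0.012, 0, 0, 0, 0, 0.445],
    [0, -0.005, 0, 0, 0, 0, 0.445],
    [0, 0, 0, 0, 0, 0, 0.445],
  ],
)

```text
time: 26.3
position: [0.5201, 0.208, 0.1177]
ee_rot: [[-0.28, 0.001, 0.96], [-0.96, 0.0, -0.28], [-0.001, -1.0, 0.001]]
contact_force: [-0.0, 0.1, -0.9]
finger_gap: 0.0379
```

```bash
python3 look.py r; python3 - <<'E'
from h import *
col=np.load("r_scene.npz")["c"]
c=cam("scene"); u=proj([.523,.205,.03],*c)[0].astype(int)
cv2.imwrite("pics/r_h.png",cv2.resize(col[u[1]-30:u[1]+30,u[0]-40:u[0]+40,::-1],None,fx=10,fy=10,interpolation=cv2.INTER_CUBIC))
go([.4710,-.2428,.11],-98.4)
E
```

```text
t 26.3 p [520.1 208.  117.7] angx -106.28 ydown [ 0.001  0.    -1.   ] F [-0.01  0.1  -0.94] T [-0.021 -0.003  0.037] gap 37.86
scene crop 220 81
top crop 104 150
t 26.45 p [519.  207.7 116. ] angx -106.28 ydown [-0.002 -0.001 -1.   ] F [-0.48  0.94 -1.08] T [ 0.027 -0.035 -0.052] gap 37.96
turn y -7.88
shift tool mm [452.7   6.   18.3]
```

View pics/r_h.png

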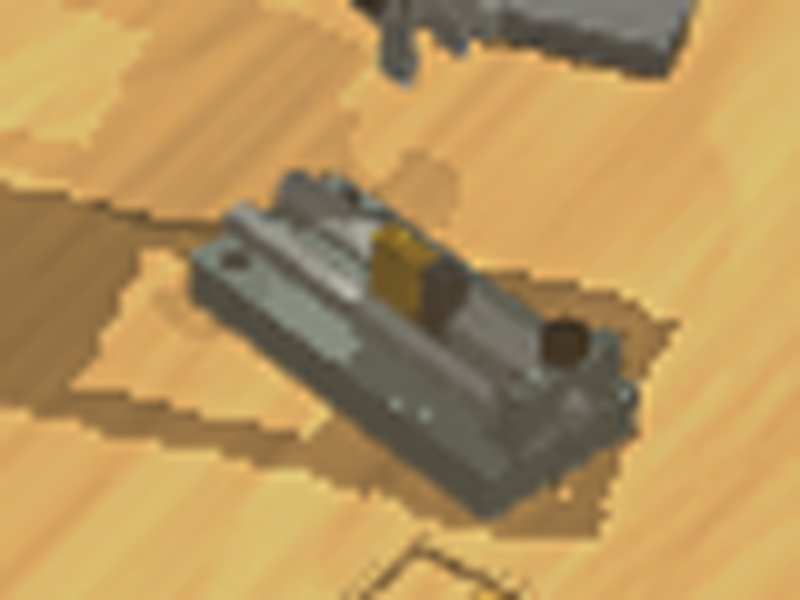

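View pics/r_scene.png

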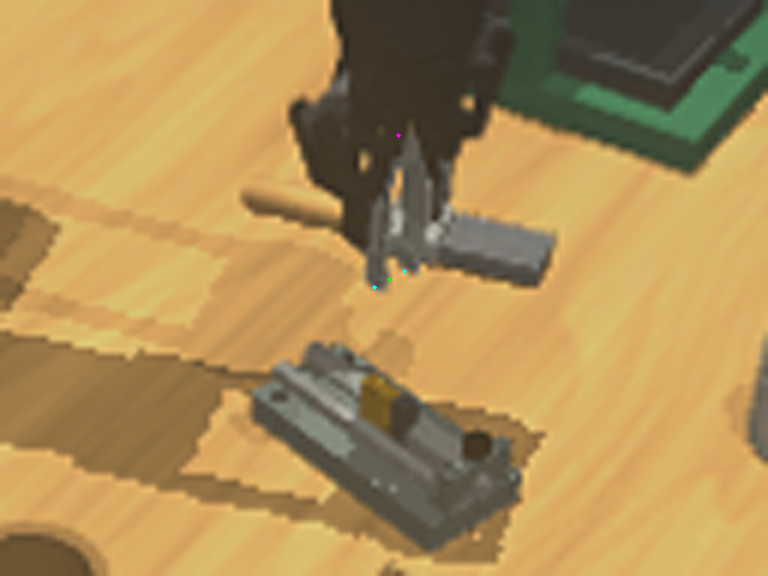

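play_rows(
  rows=[
    [0, 0, 0, 0, -2.6, 0, 0.445],
    [0, 0, 0, 0, -3, 0, 0.445],
    [0, 0, 0, 0, -2.3, 0, 0.445],
    [0, 0, 0, 0, 0, 0, 0.445],
  ],
)

```text
time: 26.85
position: [0.5191, 0.2078, 0.1159]
ee_rot: [[-0.146, -0.002, 0.989], [-0.989, -0.001, -0.146], [0.001, -1.0, -0.002]]
contact_force: [-0.3, -0.3, -1.4]
finger_gap: 0.0379
```

play_rows(
  rows=[
    [0.012, 0, 0.001, 0, 0, 0, 0.445],
    [0.024, 0, 0.001, 0, 0, 0, 0.445],
    [0.036, 0, 0.0016, 0, 0, 0, 0.445],
    [0.045, 0, 0.0018, 0, 0, 0, 0.445],
    [0.047, 0, 0.002, 0, 0, 0, 0.445],
    [0.048, 0, 0.002, 0, 0, 0, 0.445],
    [0.048, 0, 0.002, 0, 0, 0, 0.445],
    [0.048, 0, 0.002, 0, 0, 0, 0.445],
    [0.046, 0, 0.0018, 0, 0, 0, 0.445],
    [0.04, 0, 0.0015, 0, 0, 0, 0.445],
    [0.033, 0, 0.001, 0, 0, 0, 0.445],
    [0.018, 0, 0.0006, 0, 0, 0, 0.445],
  ],
)

```text
time: 28.05
position: [0.4718, -0.2385, 0.1167]
ee_rot: [[-0.149, -0.001, 0.989], [-0.989, -0.001, -0.149], [0.001, -1.0, -0.0]]
contact_force: [0.5, 0.2, -0.8]
finger_gap: 0.0381
```

play_rows(
  rows=[
    [0.007, 0, 0, 0, 0, 0, 0.445],
    [0, 0, 0, 0, 0, 0, 0.445],
    [0, 0, 0, 0, 0, 0, 0.445],
    [0, 0, 0, 0, 0, 0, 0.445],
  ],
)

```text
time: 28.45
position: [0.4719, -0.2406, 0.1169]
ee_rot: [[-0.145, -0.0, 0.989], [-0.989, 0.001, -0.145], [-0.001, -1.0, -0.0]]
contact_force: [0.4, -0.3, -1.4]
finger_gap: 0.0376
```

```bash
python3 look.py s; python3 -c "
from h import *
go([.4710,-.2428,.095],-98.38)"
```

```text
t 28.45 p [ 471.9 -240.6  116.9] angx -98.31 ydown [-0.     0.001 -1.   ] F [ 0.41 -0.29 -1.45] T [ 0.033 -0.022  0.012] gap 37.64
scene crop 116 164
top crop 280 169
t 28.55 p [ 472.1 -240.8  117.1] angx -98.3 ydown [-0.  0. -1.] F [0.11 0.36 0.11] T [ 0.023  0.019 -0.021] gap 37.8
turn y 0.08
shift tool mm [ 2.2 22.1 -0.8]
```

View pics/s_scene.png

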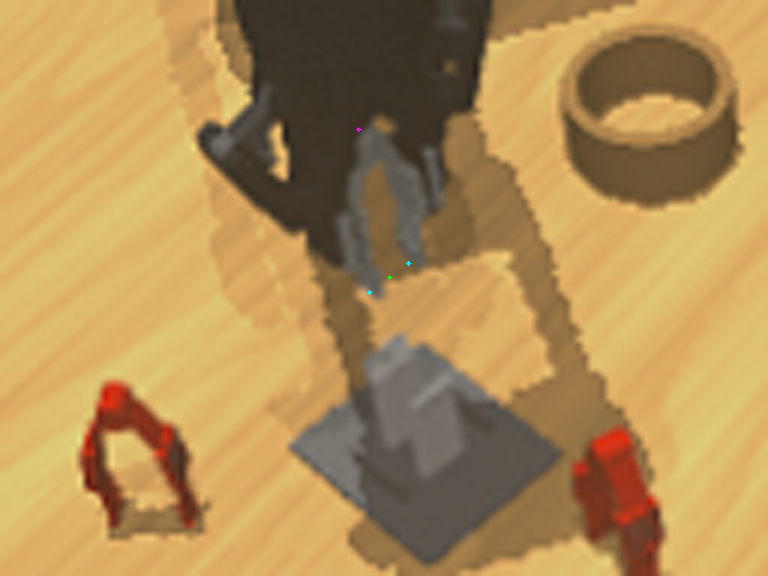

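play_rows(
  rows=[
    [0.0012, 0.005, -0.0008, 0, 0, 0, 0.445],
    [0.001, 0.01, 0, 0, 0, 0, 0.445],
    [0, 0.015, 0, 0, 0, 0, 0.445],
    [0, 0.015, 0, 0, 0, 0, 0.445],
    [0, 0.008, 0, 0, 0, 0, 0.445],
    [0, 0.003, 0, 0, 0, 0, 0.445],
    [0, 0, 0, 0, 0, 0, 0.445],
    [0, 0, 0, 0, 0, 0, 0.445],
  ],
)

```text
time: 29.35
position: [0.4713, -0.2442, 0.0614]
ee_rot: [[-0.146, 0.001, 0.989], [-0.989, -0.001, -0.146], [0.0, -1.0, 0.001]]
contact_force: [0.6, -0.9, -1.2]
finger_gap: 0.0376
```

```bash
python3 look.py t; python3 -c "
from h import *
go([.4711,-.2428,-.0044],-98.38)"
```

```text
t 29.35 p [ 471.3 -244.2   61.4] angx -98.38 ydown [ 0.001 -0.001 -1.   ] F [ 0.62 -0.92 -1.24] T [0.003 0.034 0.01 ] gap 37.56
scene crop 118 178
top crop 278 171
t 29.45 p [ 471.4 -244.3   61.6] angx -98.38 ydown [ 0.001 -0.001 -1.   ] F [ 0.09  0.34 -0.59] T [0.007 0.02  0.005] gap 37.96
turn y 0.0
shift tool mm [-1.4 66.  -0.5]
```

View pics/t_scene.png

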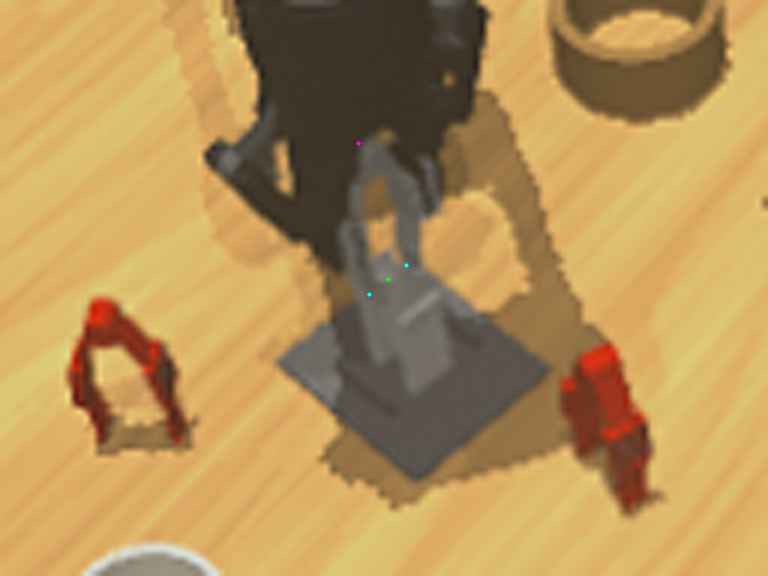

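Tips are just above the cheeks (jaws at (370,295)/(408,268), cheeks below), so I'm continuing down.

play_rows(
  rows=[
    [-0.0013, 0.004, -0.0005, 0, 0, 0, 0.445],
    [0, 0.006, 0, 0, 0, 0, 0.445],
    [0, 0.006, 0, 0, 0, 0, 0.445],
    [0, 0.005, 0, 0, 0, 0, 0.445],
    [0, 0.003, 0, 0, 0, 0, 0.445],
    [0, 0, 0, 0, 0, 0, 0.445],
    [0, 0, 0, 0, 0, 0, 0.445],
  ],
)

```text
time: 30.15
position: [0.4706, -0.2426, 0.0369]
ee_rot: [[-0.146, -0.0, 0.989], [-0.989, -0.0, -0.146], [0.0, -1.0, -0.0]]
contact_force: [-1.2, 0.2, -1.2]
finger_gap: 0.0377
```

```bash
python3 -c "
from h import *
go([.4711,-.2428,-.0044],-98.38)"
```

```text
t 30.15 p [ 470.6 -242.6   36.9] angx -98.38 ydown [-0. -0. -1.] F [-1.23  0.17 -1.16] T [-0.002  0.001  0.044] gap 37.75
turn y -0.0
shift tool mm [ 0.1 41.3  0.5]
```

play_rows(
  rows=[
    [0, 0.005, 0.0003, 0, 0, 0, 0.445],
    [0, 0.007, 0, 0, 0, 0, 0.445],
    [0, 0.008, 0, 0, 0, 0, 0.445],
    [0, 0.007, 0, 0, 0, 0, 0.445],
    [0, 0.005, 0, 0, 0, 0, 0.445],
    [0, 0.003, 0, 0, 0, 0, 0.445],
    [0, 0.002, 0, 0, 0, 0, 0.445],
    [0, 0, 0, 0, 0, 0, 0.445],
    [0, 0, 0, 0, 0, 0, 0.445],
  ],
)

```text
time: 31.05
position: [0.4711, -0.2428, 0.0002]
ee_rot: [[-0.146, 0.0, 0.989], [-0.989, -0.0, -0.146], [0.0, -1.0, 0.0]]
contact_force: [-0.9, -0.2, -1.4]
finger_gap: 0.038
```

```bash
python3 -c "
from h import *
go([.4711,-.2428,-.0044],-98.38)"
```

```text
t 31.05 p [ 4.711e+02 -2.428e+02  2.000e-01] angx -98.38 ydown [ 0. -0. -1.] F [-0.85 -0.22 -1.38] T [ 0.013  0.007 -0.009] gap 38.03
turn y 0.0
shift tool mm [0.  4.6 0. ]
```

play_rows(
  rows=[
    [0, 0.0015, 0, 0, 0, 0, 0.445],
    [0, 0.0015, 0, 0, 0, 0, 0.445],
    [0, 0.001, 0, 0, 0, 0, 0.445],
    [0, 0.0005, 0, 0, 0, 0, 0.445],
    [0, 0, 0, 0, 0, 0, 0.445],
  ],
)

```text
time: 31.55
position: [0.471, -0.2427, -0.0043]
ee_rot: [[-0.146, 0.0, 0.989], [-0.989, -0.0, -0.146], [0.0, -1.0, 0.0]]
contact_force: [-0.7, -0.3, 0.9]
finger_gap: 0.0381
```

```bash
python3 fs.py
```

```text
t 31.55 p [ 471.  -242.7   -4.3] angx -98.38 ydown [ 0. -0. -1.] F [-0.75 -0.26  0.92] T [0.067 0.021 0.031] gap 38.1
holder frame pos mm [  75.69 -444.27] F [-0.64 -0.45  0.92]
```

play_rows(
  rows=[
    [0, 0, 0, 0, 0, 0, 0.47],
    [0, 0, 0, 0, 0, 0, 0.5],
    [0, 0, 0, 0, 0, 0, 0.55],
    [0, 0, 0, 0, 0, 0, 0.65],
    [0, 0, 0, 0, 0, 0, 0.8],
    [0, 0, 0, 0, 0, 0, 1],
    [0, 0, 0, 0, 0, 0, 1],
    [0, 0, 0, 0, 0, 0, 1],
    [0, 0, 0, 0, 0, 0, 1],
  ],
)

```text
time: 32.45
position: [0.4709, -0.2427, -0.0045]
ee_rot: [[-0.146, 0.0, 0.989], [-0.989, -0.0, -0.146], [0.0, -1.0, 0.0]]
contact_force: [-1.0, 0.1, -0.6]
finger_gap: 0.0851
```

play_rows(
  rows=[
    [0, -0.004, 0, 0, 0, 0, 1],
    [0, -0.008, 0, 0, 0, 0, 1],
    [0, -0.015, 0, 0, 0, 0, 1],
    [0, -0.03, 0, 0, 0, 0, 1],
    [0, -0.04, 0, 0, 0, 0, 1],
    [0, -0.04, 0, 0, 0, 0, 1],
    [0, -0.03, 0, 0, 0, 0, 1],
    [0, -0.015, 0, 0, 0, 0, 1],
    [0, 0, 0, 0, 0, 0, 1],
  ],
)

```text
time: 33.35
position: [0.4725, -0.2437, 0.181]
ee_rot: [[-0.146, 0.006, 0.989], [-0.989, -0.004, -0.146], [0.003, -1.0, 0.006]]
contact_force: [0.9, -1.0, 0.1]
finger_gap: 0.0855
```

```bash
python3 - <<'E'
from h import *
st(); c=cam("scene"); col=c[0]["color"]
np.savez("fin.npz",W=cloud(*c),c=col)
a=cv2.resize(col[190:300,100:240,::-1],(800,600),interpolation=cv2.INTER_CUBIC); cv2.imwrite("pics/fin_t.png",a)
u=proj([.523,.205,.03],*c)[0].astype(int)
cv2.imwrite("pics/fin_h.png",cv2.resize(col[u[1]-30:u[1]+30,u[0]-40:u[0]+40,::-1],None,fx=10,fy=10,interpolation=cv2.INTER_CUBIC))
cv2.imwrite("pics/fin.png",cv2.resize(col[...,::-1],(800,600)))
W=cloud(*c);m=(abs(W[...,0]-.471)<.07)&(abs(W[...,1]+.243)<.07)&(W[...,2]>.08)&(W[...,2]<.12);print("bow",W[m].mean(0),W[m][:,2].max(),m.sum())
E
```

```text
t 33.35 p [ 472.5 -243.7  181. ] angx -98.37 ydown [ 0.006 -0.004 -1.   ] F [ 0.88 -0.98  0.1 ] T [ 0.001 -0.04   0.03 ] gap 85.47
bow [ 0.47339043 -0.24484397  0.08973626] 0.09884263827210688 49
```

View pics/fin_t.png

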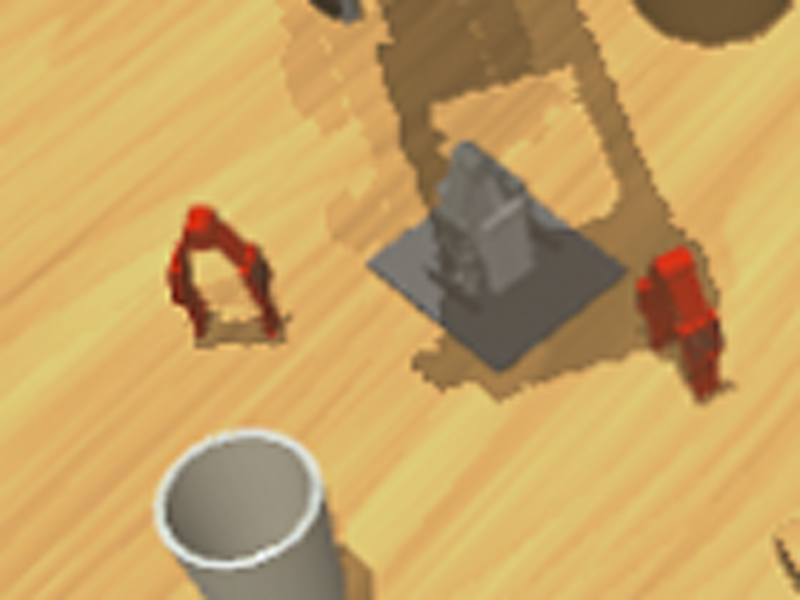

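View pics/fin_h.png

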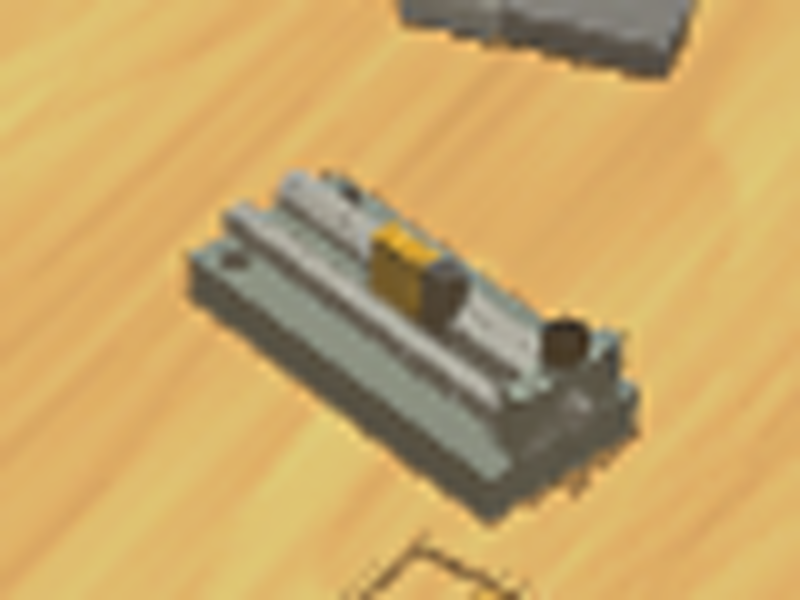

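View pics/fin.png

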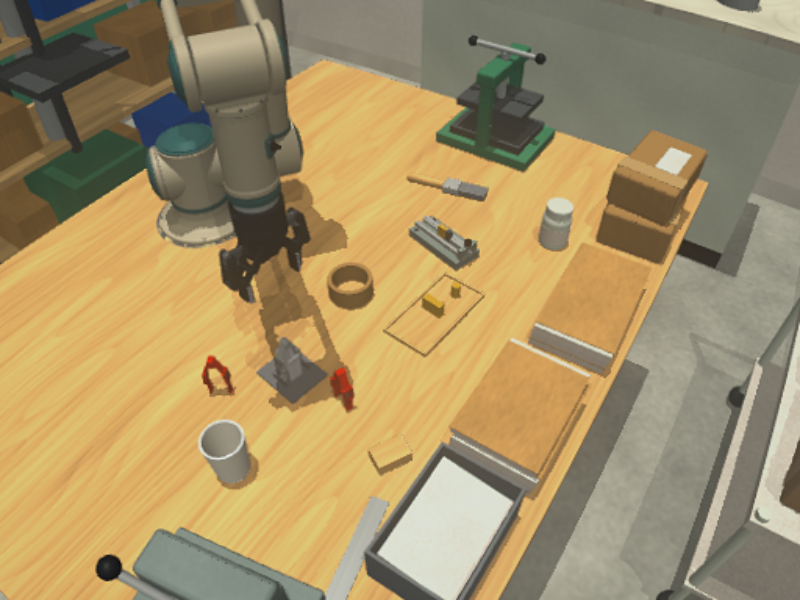

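```bash
python3 - <<'E'
from h import *
a=np.load("scene0.npz")["c"].astype(int);b=np.load("fin.npz")["c"].astype(int)
for y in range(152,164,2): print(y,a[y,280:304,0].tolist(),"\n   ",b[y,280:304,0].tolist())
d=np.abs(a-b).max(-1)>40; d[:190,:200]=0
n,l,s,_=cv2.connectedComponentsWithStats(d.astype(np.uint8)); print([r.tolist() for r in s[1:] if r[4]>8])
st(); print(arm.job_done())
E
```

```text
152 [168, 176, 160, 130, 107, 77, 75, 76, 97, 174, 154, 170, 174, 157, 134, 128, 147, 225, 227, 179, 225, 224, 224, 220] 
    [174, 183, 161, 120, 100, 78, 78, 79, 99, 180, 159, 175, 180, 161, 138, 132, 153, 229, 232, 186, 229, 228, 228, 225]
154 [100, 95, 146, 172, 165, 128, 88, 83, 96, 110, 168, 173, 170, 169, 173, 173, 161, 77, 71, 72, 70, 64, 131, 128] 
    [104, 99, 151, 178, 170, 133, 91, 86, 99, 113, 173, 178, 176, 175, 178, 179, 166, 80, 73, 74, 73, 67, 135, 132]
156 [136, 129, 104, 110, 112, 147, 174, 168, 130, 101, 97, 94, 128, 169, 173, 173, 155, 76, 69, 71, 71, 78, 148, 86] 
    [140, 133, 108, 114, 116, 152, 179, 174, 133, 105, 99, 98, 132, 174, 180, 179, 160, 79, 71, 73, 72, 82, 153, 88]
158 [136, 135, 136, 137, 108, 101, 95, 109, 167, 176, 166, 121, 99, 99, 91, 147, 139, 110, 102, 91, 89, 90, 89, 89] 
    [140, 140, 140, 142, 111, 105, 97, 112, 172, 181, 173, 125, 101, 102, 94, 152, 144, 113, 105, 95, 92, 93, 92, 92]
160 [102, 130, 136, 136, 134, 135, 137, 107, 116, 96, 126, 169, 145, 94, 148, 144, 105, 90, 90, 98, 123, 106, 91, 89] 
    [105, 133, 140, 140, 138, 138, 142, 111, 119, 99, 130, 174, 150, 97, 153, 148, 109, 93, 92, 101, 127, 109, 92, 93]
162 [85, 86, 84, 120, 133, 136, 135, 133, 135, 137, 105, 98, 94, 86, 89, 91, 89, 90, 93, 100, 102, 106, 93, 87] 
    [88, 89, 86, 124, 136, 139, 139, 138, 140, 141, 109, 102, 97, 89, 92, 94, 93, 94, 96, 104, 105, 109, 97, 89]
[[200, 133, 23, 31, 456], [280, 143, 7, 10, 44], [1, 190, 10, 5, 32], [22, 190, 204, 102, 4558], [265, 204, 8, 13, 68], [180, 216, 4, 4, 12]]
t 33.4 p [ 471.4 -243.   178.9] angx -98.38 ydown [ 0.003 -0.002 -1.   ] F [-0.09 -0.32  0.55] T [ 0.038  0.019 -0.013] gap 85.31
the job is handed in; nothing more can be done
None
```

I handed the job in at about 33 s of robot time. The slug is in the channel against the stop and the tongs are back in their stand. The interface reported no verdict.

**What I did:** I took the steel tongs from the stand, picked the small slug out of the tray with them and lowered it into the channel. I slid it along until the motion stalled on the stop, with at most about 3 N along the slide. Then I opened the tongs, lifted clear, set them back upright in the stand and let go.

**Last checks:**
- **Slug:** in the final picture it stands flat with its end against the stop.
- **Stop:** its pixels match the starting picture, so I saw no shift.
- **Tongs:** the bow was measured within about 0.3 mm of where it started.
- **Bystanders:** the before/after comparison, which left out the upper-left corner, showed only the arm, its shadow, the slug's old and new places, and a 4-pixel patch beside the stand that I did not look into. I saw nothing else moved.
- **Robot:** the gripper is about 18 cm above where it let go and touches nothing.

**What disagreed:**
- The finger tips showed about 38 mm higher in the pictures than the reported tool position implies. I allowed for that, and the contact heights on the channel floor and stand base then matched.
- The two cameras differed by 2–4 mm. The slug brushed a channel wall on the way down at about 4–5 N, and I corrected sideways.

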